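# Rack the measuring cups by size

### The job

Put the four loose steel measuring cups back into their wire rack in order of size, the smallest in the narrowest ring and so on up to the largest in the widest, each hanging upright and fully down on its shoulder in its own ring. Leave the milk jug and the kitchen timer standing where they are.

Things in the scene. Friction and masses are not known exactly. Their poses are not given: they have to be found in the camera images.
- cup_tiny: tiny one of four loose handleless steel measuring cups, round, mouth up: a straight collar 42 mm across, 24 mm high, below it a square shoulder 24 mm above the foot, then a body tapering to a 20 mm foot; 48 mm high, about 60 g. Origin: centre of the foot's underside; z up. Grip across the collar, fingertips above the shoulder so that they clear the ring
- cup_small: small one of four loose handleless steel measuring cups, round, mouth up: a straight collar 51 mm across, 24 mm high, below it a square shoulder 32 mm above the foot, then a body tapering to a 28 mm foot; 56 mm high, about 80 g. Origin: centre of the foot's underside; z up. Grip across the collar, fingertips above the shoulder so that they clear the ring
- cup_medium: medium one of four loose handleless steel measuring cups, round, mouth up: a straight collar 60 mm across, 24 mm high, below it a square shoulder 40 mm above the foot, then a body tapering to a 36 mm foot; 64 mm high, about 110 g. Origin: centre of the foot's underside; z up. Grip across the collar, fingertips above the shoulder so that they clear the ring
- cup_large: large one of four loose handleless steel measuring cups, round, mouth up: a straight collar 69 mm across, 24 mm high, below it a square shoulder 48 mm above the foot, then a body tapering to a 44 mm foot; 72 mm high, about 140 g. Origin: centre of the foot's underside; z up. Grip across the collar, fingertips above the shoulder so that they clear the ring
- ring_tiny: narrowest of four level rings in the fixed wire rack, opening 35 mm, 4 mm wire, top 58 mm above the worktop; the tiny cup hangs in it by its shoulder, foot 24 mm below. Origin: ring's centre, at its top; z up, y along the straight row to the widest ring. Centres 59, 68, 77 mm apart; all else of the rack is lower, within 50 mm of the row's line
- ring_small: second narrowest of four level rings in the fixed wire rack, opening 44 mm, 4 mm wire, top 58 mm above the worktop; the small cup hangs in it by its shoulder, foot 32 mm below. Origin: ring's centre, at its top; z up, y along the straight row to the widest ring. Centres 59, 68, 77 mm apart; all else of the rack is lower, within 50 mm of the row's line
- ring_medium: second widest of four level rings in the fixed wire rack, opening 53 mm, 4 mm wire, top 58 mm above the worktop; the medium cup hangs in it by its shoulder, foot 40 mm below. Origin: ring's centre, at its top; z up, y along the straight row to the widest ring. Centres 59, 68, 77 mm apart; all else of the rack is lower, within 50 mm of the row's line
- ring_large: widest of four level rings in the fixed wire rack, opening 62 mm, 4 mm wire, top 58 mm above the worktop; the large cup hangs in it by its shoulder, foot 48 mm below. Origin: ring's centre, at its top; z up, y along the straight row to the widest ring. Centres 59, 68, 77 mm apart; all else of the rack is lower, within 50 mm of the row's line
- milk_jug: bystander: white china jug with an ear, 92 x 130 x 130 mm high, loose, not to be moved. Origin: underside of its middle
- timer: bystander: red and white wind-up kitchen timer, 62 mm across, 48 mm high, loose, not to be moved. Origin: centre of the underside. Behind it stands the espresso machine, solid and 0.43 m high, from x = 0.48 m back to the wall and from y = -0.14 to 0.10 m, between the cups (to its right) and the rack (to its left): carry things round its front
There are look-alikes about, which are no part of the job. What is shaped like the cup_small but purple is not meant.

How it is judged:
By the outcome, as a careful person would: the job done as asked, in the order asked, and still so for the second after the job is handed in, with the robot touching nothing.
It also fails if it takes over 136 s, if anything falls off the work surface, if the arm or the gripper's body presses on something with over 40 N, if the wrist force passes 120 N, or if a joint passes its speed limit or range.

### The arm

A 6-joint arm with a two-finger parallel gripper is mounted at the origin on a cart in front of the work surface, level with it; the furniture and walls round the work are solid. World frame = base frame: x ahead of the robot, y to its left, z up, the work surface at z = 0. Lengths are in mm, angles in rad, forces in N, time in s.
With the tool pointing down it reaches from about 300 to 875 mm from the base axis. Payload 6.4 kg.
Tool frame: the origin (TCP) lies between the finger pads; the fingertips stand 19 mm ahead of it and the grasp point (between the pads) is the TCP; z points along the fingers, y is the line along which they close (so a half turn about z gives the same grasp; the last joint's range is limited). The gripper opens to 85 mm and grips with 20 to 120 N. Pads are 22 mm wide; open, the fingers measure 114 mm over their backs; the gripper's body (76 mm by 85 mm) begins 54 mm behind the grasp point. The pads swing forward as they close: fully open they stand 13 mm farther back than shut.
Start: joints at [0.952, 0.181, 1.607, -0, 1.354, -0.206], TCP at [230.666, 526.72, 229.788] pointing down, gripper open.
Joint ranges: [-2.99, 2.99], [-0.89, 2.07], [0.3, 2.58], [-1.14, 4.28], [0, 2.63], [-3.12, 3.12]. Speed limits (rad/s): [2.57, 2.57, 3.01, 3.14, 3.14, 3.14].

### API

Orientations are given as a 3x3 rotation matrix whose columns are the frame's x, y, z axes.
In Python, from workcell import r gives the robot as it stands.
- The arm moves only by the tool play_rows, never from a script. Its argument "targets" is a list of rows, each an object with "slide": the shift along the tool's x, y, z normalised to -1 to 1, where 1 is 250 mm, a list of three; "turn": the turn, a rotation vector about the tool's x, y, z normalised to -1 to 1, where 1 is 0.5 rad, a list of three; "hand": the closure, from 0 (fully open) to 1 (shut). In form: [{"slide": [dx, dy, dz], "turn": [ax, ay, az], "hand": hand}, ...]. A call has 1 to 10 rows; each row is the pose to reach, as a shift and turn from the pose commanded when the call began, along the tool's axes at that moment; what a row does not reach only later rows make up. A row lasts 1/10 s, in which the tool goes at most 50 mm and 8.59 degrees, less where a joint would pass 70% of its speed; a pose out of reach is approached as far as the arm can. A call with a number of a shift or a turn outside -1 to 1 is refused whole. A call with a gripper value outside its range is refused whole. The fingers move at their own pace and stop on an object; "newtons" is the grip in N (left out, the last holds). Time passes only in rows, so rows that repeat a pose let the fingers close. It gives the time, the measured TCP pose, the force, the opening and the grip force at its end, in the units of the state.
- r.read_state(): the state, without advancing time (a new reading comes with each control period).
- r.get_image(name): name is "side" or "top"; returns a dict with "image" (480x640x3 uint8, red, green, blue), "range_z" (480x640 float32, mm along the optical axis (not along the pixel's ray), 0 where there is no reading), "intrinsics" (3x3 intrinsics, pixels), "pose" (4x4, takes a point from camera to world coordinates). Camera axes: x right, y up, looking along -z (the intrinsics and any distortion apply to the point x, -y, -z); pixel columns grow to the right and rows downward; lengths in mm; the calibration is good to about 2 mm. A picture is of the moment at which its call begins.
- r.close_job(): hands the job in; it is judged then, once.
The state is a dict: "time_s": time; "joint_pos": joint angles; "joint_vel": joint speeds; "joint_torque": joint torques, N m; "position": TCP position; "tool_rot": TCP orientation; "ft_force": force on the tool from outside, world axes, zero at the start; "ft_torque": the same for the moment, N m; "grip_width": opening from 0.0 (shut) to 1.0 (fully open); "gripper_force": force on a finger pad.
Only numpy, scipy, OpenCV 4.12 (cv2) and the standard library are available. Lean on these libraries where they do the work, as an engineer would, in place of code of your own. Each camera call takes 0.05 s, during which the arm holds its last target. There are 200 camera calls.

## Working session

There is one attempt and no reset: what is moved stays moved. The work goes in short steps, Python scripts to look and compute and a tool call to move; the robot and the scene stay as the last step left them, time stands still between calls to the robot, and variables do not carry over. Pictures are saved under pics/ and viewed, at most 14 in all, crops included, and the job is handed in when it is done.

Besides the shell and the picture viewer there is one more tool, called after ">>>" by a JSON object that holds its "fn" and its "kwargs", one argument or row to a line. play_rows: Moves the arm, as the interface text tells. Scaled input: -1 to 1 covers 250 mm each way for a shift and 0.5 rad each way for a turn. Its arguments: {"type":"object","properties":{"targets":{"type":"array","items":{"type":"object","properties":{"slide":{"type":"array","items":{"type":"number"}},"turn":{"type":"array","items":{"type":"number"}},"hand":{"type":"number"}}}},"newtons":{"type":"number"}},"required":["targets"]}

```bash
ls; mkdir -p pics; python3 - <<'E'
from workcell import r
import cv2,numpy as np
s=r.read_state()
for k in("time_s","position","tool_rot","ft_force","grip_width"):print(k,np.round(s[k],3))
for n in("side","top"):
    d=r.get_image(n)
    cv2.imwrite(f"pics/{n}0.png",d["image"][:,:,::-1]); np.savez(f"{n}0.npz",**d)
    print(n,np.round(d["pose"],3).tolist(),d["intrinsics"].tolist(),[k for k in d])
E
```

```text
pics
time_s 0.0
position [230.33  526.244 228.877]
tool_rot [[-0.916  0.401 -0.001]
 [ 0.401  0.916 -0.001]
 [ 0.    -0.002 -1.   ]]
ft_force [ 0.202 -0.111 -0.839]
grip_width 0.999
side [[0.998, 0.024, -0.06, 404.725], [-0.061, 0.651, -0.757, -1145.069], [0.021, 0.759, 0.651, 1002.892], [0.0, 0.0, 0.0, 1.0]] [[498.6875066875897, 0.0, 321.27295264675996], [0.0, 498.6875066875897, 241.70284177703067], [0.0, 0.0, 1.0]] ['image', 'range_z', 'intrinsics', 'pose']
top [[0.025, 0.994, -0.104, 325.492], [-1.0, 0.026, 0.002, -56.757], [0.005, 0.104, 0.995, 1579.926], [0.0, 0.0, 0.0, 1.0]] [[581.2034559792407, 0.0, 319.3496753271132], [0.0, 581.2034559792407, 244.14499700720683], [0.0, 0.0, 1.0]] ['image', 'range_z', 'intrinsics', 'pose']
```

View pics/top0.png

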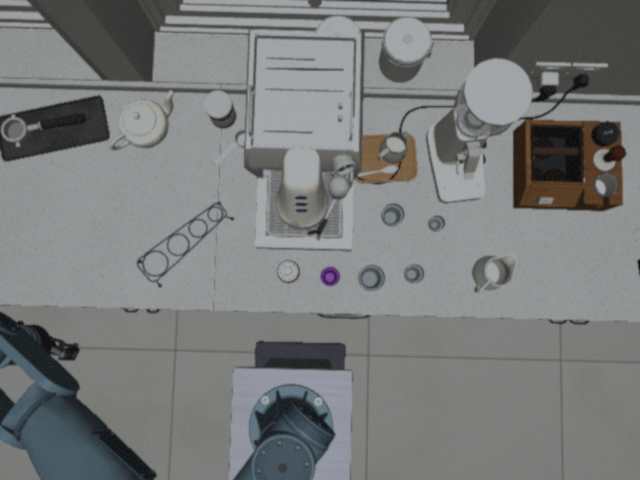

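View pics/side0.png

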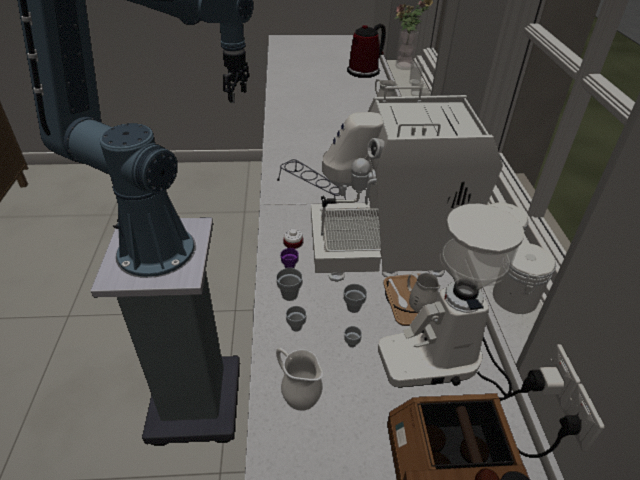

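The top view shows steel cups at (392,215), (436,223), (371,278) and (414,273). The purple look-alike is at (330,276), the timer at (288,271) and the jug at (491,270). Other things that could be mistaken for cups are the steel pitcher at (393,148) and the portafilter at (13,128). The rack rings are at (155,264), (178,244), (198,228) and (217,213). Next I'll measure the cups and rings from the depth.

```bash
cat > h.py <<'E'
import numpy as np,cv2
from scipy.optimize import least_squares
def cloud(d):
    K,P,z=d["intrinsics"],d["pose"],d["range_z"]
    v,u=np.indices(z.shape)
    X=np.stack([(u-K[0,2])*z/K[0,0],-(v-K[1,2])*z/K[1,1],-z],-1)
    W=X@P[:3,:3].T+P[:3,3]; W[z==0]=np.nan
    return W
def onplane(d,u,v,h):
    K,P=d["intrinsics"],d["pose"]
    u,v=np.broadcast_arrays(np.asarray(u,float),np.asarray(v,float))
    D=np.stack([(u-K[0,2])/K[0,0],-(v-K[1,2])/K[1,1],-np.ones(u.shape)],-1)@P[:3,:3].T
    return P[:3,3]+D*((h-P[2,3])/D[...,2])[...,None]
def proj(d,p):
    K,P=d["intrinsics"],d["pose"]
    c=(np.asarray(p,float)-P[:3,3])@P[:3,:3]
    return np.stack([K[0,2]+K[0,0]*c[...,0]/-c[...,2],K[1,2]+K[1,1]*c[...,1]/c[...,2]],-1)
def circ(p,r=None):
    c0=[*np.median(p,0)] + ([] if r else [30])
    f=lambda q:np.hypot(*(p-q[:2]).T)-(r or q[2])
    s=least_squares(f,c0,loss="soft_l1",f_scale=1.5); return s.x,np.sqrt(np.mean(s.fun**2))
E
python3 - <<'E'
from h import *
d=dict(np.load("top0.npz"));s=dict(np.load("side0.npz"))
W=cloud(d);S=cloud(s)
print("table z",np.nanmedian(W[285:300,400:450,2]),np.nanmedian(S[300:330,310:335,2]))
for u,v in[(392,215),(436,223),(371,278),(414,273),(330,276),(288,271)]:
    p=W[v-18:v+19,u-18:u+19].reshape(-1,3);p=p[p[:,2]>25]
    zt=np.nanpercentile(p[:,2],90);q=p[p[:,2]>zt-10][:,:2]
    c=onplane(d,u,v,zt)[:2]
    # side view rim points
    near=S.reshape(-1,3);near=near[np.hypot(*(near[:,:2]-c).T)<48];near=near[near[:,2]>zt-6]
    print((u,v),"ztop",zt.round(1),"top",len(q),circ(q),"side",len(near),np.nanpercentile(near[:,2],90),circ(near[:,:2]))
for n,u,v in[("L",155,264),("M",178,244),("S",198,228),("T",217,213)]:
    print(n,onplane(d,u,v,58)[:2].round(1))
m=d["image"];c=cv2.resize(m[195:295,265:455],None,fx=4,fy=4,interpolation=cv2.INTER_CUBIC)
c2=cv2.resize(m[195:290,130:240],None,fx=6,fy=6,interpolation=cv2.INTER_CUBIC)
cv2.imwrite("pics/cups.png",c[:,:,::-1]);cv2.imwrite("pics/rack.png",c2[:,:,::-1])
E
```

```text
table z -1.0174686957652739 1.4429766976443261
(392, 215) ztop 63.7 top 85 (array([ 568.69007963, -252.88109184,   29.2262074 ]), np.float64(0.8381085597046758)) side 117 66.68019310437896 (array([ 566.76116952, -255.80783072,   29.45313147]), np.float64(1.4308833013690825))
(436, 223) ztop 48.9 top 56 (array([ 550.92087797, -372.82804601,   20.12486769]), np.float64(1.0087980162696977)) side 83 50.07975314897376 (array([ 548.88117367, -376.32494407,   20.3458117 ]), np.float64(1.276637036932008))
(371, 278) ztop 71.6 top 80 (array([ 399.05316753, -198.45631932,   33.61483137]), np.float64(0.7929473021122558)) side 128 74.17297944635114 (array([ 396.7422351 , -201.12839529,   33.70787575]), np.float64(1.657771035390495))
(414, 273) ztop 54.7 top 72 (array([ 414.04248989, -312.04276275,   24.73551755]), np.float64(0.7954436791087618)) side 107 58.087502135777164 (array([ 411.94440399, -315.20064221,   24.56392261]), np.float64(1.4198743527855406))
(330, 276) ztop 55.8 top 53 (array([400.64851753, -90.09532372,  24.71656955]), np.float64(0.6872642579831347)) side 85 58.30810281001088 (array([398.54676775, -93.51407943,  24.65616503]), np.float64(1.6375593684252407))
(288, 271) ztop 46.5 top 134 (array([417.80608605,  22.56734084,  14.49377867]), np.float64(7.0268773438752445)) side 47 51.17295223193143 (array([409.95735582,  15.41010011,   8.40951678]), np.float64(5.578604060791492))
L [421.  368.5]
M [475.2 311. ]
S [518.9 260.5]
T [560.2 212.2]
```

View pics/cups.png

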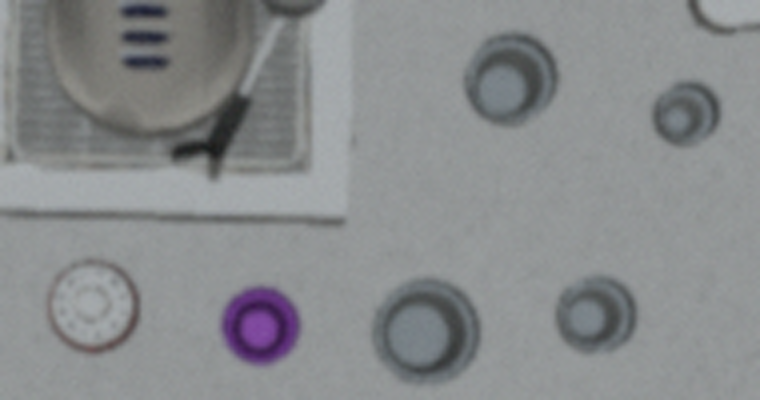

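View pics/rack.png

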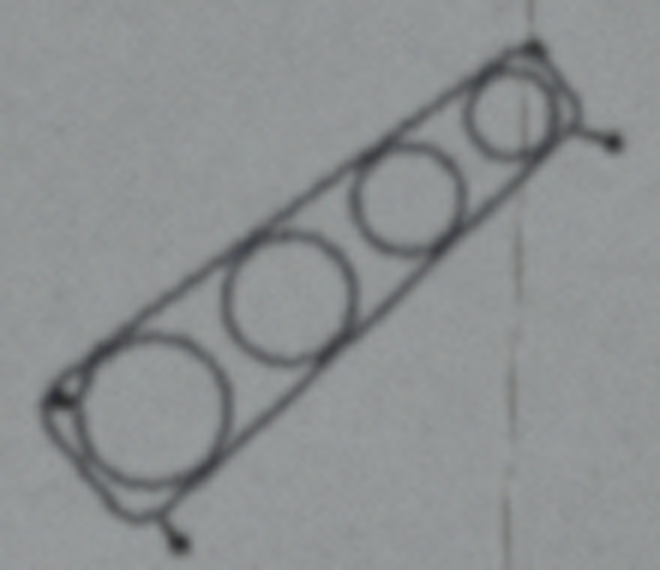

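The crop confirms the choice by rim size and height: tiny (436,223), small (414,273), medium (392,215) and large (371,278), with the purple one excluded. The rack crop shows four clear rings, the widest at lower left. I'll now fit the whole rack jointly, in both cameras.

```bash
python3 - <<'E'
from h import *
from scipy.optimize import minimize
R=np.array([35,44,53,62])/2+2; off=np.array([0,59,127,204.]); a=np.linspace(0,2*np.pi,180,endpoint=False)
def model(q):
    t=q[2];c=q[:2]+off[:,None]*np.array([np.cos(t),np.sin(t)])
    P=c[:,None]+R[:,None,None]*np.stack([np.cos(a),np.sin(a)],-1)
    return c,np.concatenate([P,np.full(P.shape[:2]+(1,),56.)],-1).reshape(-1,3)
for n in("top","side"):
    d=dict(np.load(n+"0.npz"));g=cv2.cvtColor(d["image"],cv2.COLOR_RGB2GRAY).astype(np.float32)
    g=cv2.GaussianBlur(g,(0,0),0.8); g=g-cv2.GaussianBlur(g,(0,0),8)
    def f(q):
        uv=proj(d,model(q)[1]).astype(np.float32)
        return float(cv2.remap(g,uv[None,:,0],uv[None,:,1],cv2.INTER_LINEAR).mean())
    best=min((minimize(f,[560+dx,212+dy,np.deg2rad(131.7+da)],method="Nelder-Mead",options=dict(initial_simplex=np.array([[560+dx,212+dy,2.299],[564+dx,212+dy,2.299],[560+dx,216+dy,2.299],[560+dx,212+dy,2.33]]))) for dx in(-6,0,6) for dy in(-6,0,6) for da in(0,)),key=lambda s:s.fun)
    c,_=model(best.x);print(n,best.fun,np.rad2deg(best.x[2]),c.round(1).tolist())
    for uv0 in [proj(d,np.array([*c[0],56]))]:print(uv0)
# bystanders
W=cloud(dict(np.load("top0.npz")))
p=W[245:300,465:525].reshape(-1,3);p=p[p[:,2]>40];print("jug",p.min(0).round(),p.max(0).round())
E
```

```text
top -29.153858184814453 131.81134046219302 [[559.3, 217.6], [520.0, 261.6], [474.7, 312.3], [423.3, 369.6]]
[215.07944453 213.39656803]
side -25.414396286010742 131.74151105899054 [[554.6, 216.8], [515.4, 260.8], [470.1, 311.5], [418.8, 369.0]]
[335.17129422 190.2397476 ]
jug [ 368. -557.   40.] [ 466. -459.  134.]
```

```bash
cat > go.py <<'E'
import sys,numpy as np
from workcell import r
# usage: go.py x,y,z x,y,z ... -> slides per call, chained from the measured pose
s=r.read_state();p=np.array(s["position"]);R=np.array(s["tool_rot"])
print("t",round(s["time_s"],2),"p",p.round(1),"yaw_y",np.rad2deg(np.arctan2(R[1,1],R[0,1])).round(2),"z",R[:,2].round(3),"F",np.round(s["ft_force"],1),"w",round(s["grip_width"],3),"gf",np.round(s["gripper_force"],1),"j",np.round(s["joint_pos"],2))
for w in sys.argv[1:]:
    q=np.array([float(v) for v in w.split(",")]);k=R.T@(q-p)/250;print(w,k.round(3),"" if abs(k).max()<=1 else "TOO FAR",f"{np.linalg.norm(q-p)/50:.1f} rows");p=q
E
echo ok
```

```text
ok
```

>>> {"fn": "play_rows", "kwargs": {
  "targets": [
    {"slide":[0,0,0],"turn":[0,0,0.3],"hand":0},
    {"slide":[0,0,0],"turn":[0,0,0.6],"hand":0},
    {"slide":[0,0,0],"turn":[0,0,0.86],"hand":0},
    {"slide":[0,0,0],"turn":[0,0,0.86],"hand":0},
    {"slide":[0,0,0],"turn":[0,0,0.86],"hand":0}
  ],
  "newtons": 40
}}

```text
time_s: 0.6
position: [230.5, 526.6, 229.5]
tool_rot: [[-0.668, 0.744, -0.0], [0.744, 0.668, -0.0], [-0.0, -0.001, -1.0]]
ft_force: [0.1, 0.1, -0.4]
grip_width: 1.002
gripper_force: 0.0
```

```bash
python3 go.py 330,330,230 350,120,230 360,-100,230 430,-260,230 550,-375,230 550,-375,110 550,-375,43
```

```text
t 0.6 p [230.5 526.6 229.5] yaw_y 41.91 z [-0. -0. -1.] F [ 0.1  0.1 -0.4] w 1.002 gf 0.0 j [0.95 0.18 1.61 0.   1.35 0.22]
330,330,230 [-0.851 -0.229 -0.002]  4.4 rows
350,120,230 [-0.679 -0.502  0.   ]  4.2 rows
360,-100,230 [-0.682 -0.558  0.   ]  4.4 rows
430,-260,230 [-0.663 -0.219  0.   ]  3.5 rows
550,-375,230 [-0.663  0.05   0.   ]  3.3 rows
550,-375,110 [0.   0.   0.48]  2.4 rows
550,-375,43 [0.    0.    0.268]  1.3 rows
```

>>> {"fn": "play_rows", "kwargs": {
  "targets": [
    {"slide":[-0.43,-0.115,0],"turn":[0,0,0],"hand":0},
    {"slide":[-0.85,-0.23,0],"turn":[0,0,0],"hand":0},
    {"slide":[-0.85,-0.23,0],"turn":[0,0,0],"hand":0},
    {"slide":[-0.85,-0.23,0],"turn":[0,0,0],"hand":0},
    {"slide":[-0.85,-0.23,0],"turn":[0,0,0],"hand":0},
    {"slide":[-0.85,-0.23,0],"turn":[0,0,0],"hand":0}
  ]
}}

```text
time_s: 1.2
position: [330.3, 327.8, 229.9]
tool_rot: [[-0.664, 0.747, 0.001], [0.747, 0.664, -0.0], [-0.001, 0.0, -1.0]]
ft_force: [-0.3, 1.0, -0.5]
grip_width: 1.002
gripper_force: 0.0
```

>>> {"fn": "play_rows", "kwargs": {
  "targets": [
    {"slide":[-0.68,-0.5,0],"turn":[0,0,0],"hand":0},
    {"slide":[-0.68,-0.5,0],"turn":[0,0,0],"hand":0},
    {"slide":[-0.68,-0.5,0],"turn":[0,0,0],"hand":0},
    {"slide":[-0.68,-0.5,0],"turn":[0,0,0],"hand":0},
    {"slide":[-0.68,-0.5,0],"turn":[0,0,0],"hand":0},
    {"slide":[-0.68,-0.5,0],"turn":[0,0,0],"hand":0}
  ]
}}

```text
time_s: 1.8
position: [349.4, 118.9, 230.1]
tool_rot: [[-0.664, 0.748, 0.001], [0.748, 0.664, 0.0], [-0.0, 0.001, -1.0]]
ft_force: [0.3, 0.8, -0.3]
grip_width: 0.996
gripper_force: 0.0
```

>>> {"fn": "play_rows", "kwargs": {
  "targets": [
    {"slide":[-0.68,-0.56,0],"turn":[0,0,0],"hand":0},
    {"slide":[-0.68,-0.56,0],"turn":[0,0,0],"hand":0},
    {"slide":[-0.68,-0.56,0],"turn":[0,0,0],"hand":0},
    {"slide":[-0.68,-0.56,0],"turn":[0,0,0],"hand":0},
    {"slide":[-0.68,-0.56,0],"turn":[0,0,0],"hand":0},
    {"slide":[-0.68,-0.56,0],"turn":[0,0,0],"hand":0}
  ]
}}

```text
time_s: 2.4
position: [358.4, -101.2, 229.9]
tool_rot: [[-0.665, 0.747, 0.0], [0.747, 0.665, 0.0], [0.0, 0.0, -1.0]]
ft_force: [-0.7, 0.9, -0.5]
grip_width: 1.001
gripper_force: 0.0
```

>>> {"fn": "play_rows", "kwargs": {
  "targets": [
    {"slide":[-0.66,-0.22,0],"turn":[0,0,0],"hand":0},
    {"slide":[-0.66,-0.22,0],"turn":[0,0,0],"hand":0},
    {"slide":[-0.66,-0.22,0],"turn":[0,0,0],"hand":0},
    {"slide":[-0.66,-0.22,0],"turn":[0,0,0],"hand":0},
    {"slide":[-0.66,-0.22,0],"turn":[0,0,0],"hand":0}
  ]
}}

```text
time_s: 2.9
position: [428.4, -260.1, 229.2]
tool_rot: [[-0.666, 0.746, -0.0], [0.746, 0.666, 0.001], [0.001, 0.001, -1.0]]
ft_force: [-0.6, 1.2, -0.1]
grip_width: 1.002
gripper_force: 0.0
```

>>> {"fn": "play_rows", "kwargs": {
  "targets": [
    {"slide":[-0.66,0.05,0],"turn":[0,0,0],"hand":0},
    {"slide":[-0.66,0.05,0],"turn":[0,0,0],"hand":0},
    {"slide":[-0.66,0.05,0],"turn":[0,0,0],"hand":0},
    {"slide":[-0.66,0.05,0],"turn":[0,0,0],"hand":0},
    {"slide":[-0.66,0.05,0.3],"turn":[0,0,0],"hand":0},
    {"slide":[-0.66,0.05,0.48],"turn":[0,0,0],"hand":0},
    {"slide":[-0.66,0.05,0.48],"turn":[0,0,0],"hand":0},
    {"slide":[-0.66,0.05,0.48],"turn":[0,0,0],"hand":0}
  ]
}}

```text
time_s: 3.7
position: [544.4, -369.0, 104.8]
tool_rot: [[-0.668, 0.744, -0.007], [0.744, 0.668, 0.007], [0.01, 0.0, -1.0]]
ft_force: [0.3, -0.1, -0.4]
grip_width: 1.001
gripper_force: 0.0
```

```bash
python3 go.py 550,-374.6,110 550,-374.6,43; python3 - <<'E'
from workcell import r
import cv2,numpy as np
a=[]
for n in("side","top"):
    d=r.get_image(n);np.savez(f"{n}1.npz",**d)
    u,v={"side":(350,310),"top":(436,215)}[n]
    a.append(cv2.resize(d["image"][v-50:v+50,u-50:u+50],None,fx=4,fy=4,interpolation=cv2.INTER_CUBIC))
cv2.imwrite("pics/g1.png",np.hstack(a)[:,:,::-1])
E
```

```text
t 3.7 p [ 544.4 -369.   104.8] yaw_y 41.91 z [-0.007  0.007 -1.   ] F [ 0.3 -0.1 -0.4] w 1.001 gf 0.0 j [-0.78  0.49  1.47  0.    1.19 -1.51]
550,-374.6,110 [-0.031  0.002 -0.021]  0.2 rows
550,-374.6,43 [-0.003 -0.     0.268]  1.3 rows
```

View pics/g1.png

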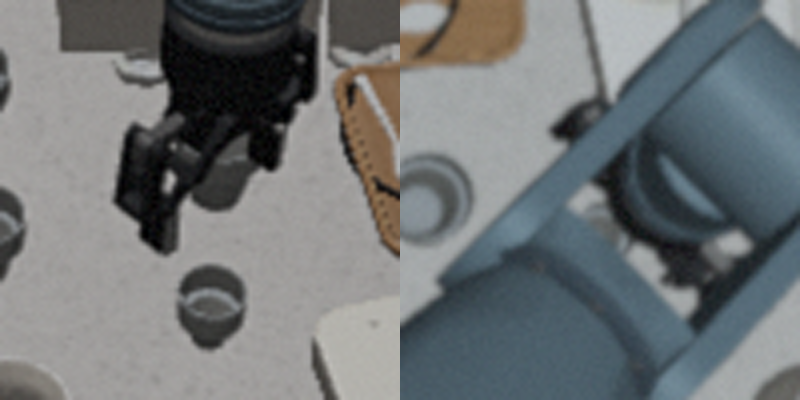

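The crop shows the open hand above the tiny cup, with the near fingertip at side pixel (340,322) and the cup at (353,336). I'll check the fingertip against the TCP.

```bash
python3 - <<'E'
from h import *
from workcell import r
s=r.read_state();p=np.array(s["position"]);R=np.array(s["tool_rot"]);print(p,s["joint_vel"][:3])
d=dict(np.load("side1.npz"));W=cloud(d)
L=((W-p)@R).reshape(480,640,3)
m=(abs(L[...,0])<40)&(abs(L[...,1])<70)&(L[...,2]>-30)&(L[...,2]<40)
q=L[m]
for sg in(-1,1):
    k=q[q[:,1]*sg>15]
    if len(k):print(sg,len(k),"zmax",np.percentile(k[:,2],[90,97,100]).round(1),"x",np.percentile(k[:,0],[3,97]).round(1),"y",np.percentile(k[:,1],[3,97]).round(1))
    t=k[k[:,2]>np.percentile(k[:,2],80)]
    if len(t):print(" tip region",t.mean(0).round(1),t[:,0].min().round(1),t[:,0].max().round(1))
print(proj(d,p))
E
```

```text
[ 546.7970994  -372.65289467  110.48070725] [-0.01606977 -0.03379106 -0.03608513]
-1 36 zmax [-15.6 -13.3 -12.3] x [-7.7  8.5] y [-56.2 -40.9]
 tip region [ -3.  -47.2 -15.1] -7.3 7.4
1 51 zmax [-12.8 -10.1  -9.1] x [-7.5 14.1] y [41.9 50.1]
 tip region [  3.5  44.6 -12.6] -6.6 14.4
[353.41458925 314.5209536 ]
```

```bash
python3 - <<'E'
from h import *
from workcell import r
s=r.read_state();p=np.array(s["position"]);R=np.array(s["tool_rot"]);print(p.round(1))
d=r.get_image("side");W=cloud(d)
for y in(-57,-42.5,42.5,57):
  for z in(-10,6): print(y,z,(proj(d,p+R@[0,y,z])-[300,260])*4)
L=(W-p)@R
for u,v in((340,318),(340,321),(335,310),(368,298),(366,300)):print(u,v,W[v,u].round(1),L[v,u].round(1))
c=cv2.resize(d["image"][260:360,300:400],None,fx=4,fy=4);print(cv2.cvtColor(d["image"],cv2.COLOR_RGB2GRAY)[300:330,340])
E
```

```text
[ 546.8 -372.7  110.5]
-57 -10 [148.03613981 259.75265886]
-57 6 [146.88547571 277.84954841]
-42.5 -10 [165.34878329 245.99248271]
-42.5 6 [164.0498511  264.08856979]
42.5 -10 [262.17447731 169.0349339 ]
42.5 6 [260.08639998 187.09439629]
57 -10 [277.9380642  156.50595571]
57 6 [275.72795153 174.55429205]
340 318 [ 509.6 -414.4  148.4] [ -6.2 -55.5 -38. ]
340 321 [ 509.7 -417.1  141.4] [ -8.3 -57.3 -30.9]
335 310 [ 496.4 -421.7  184. ] [ -2.8 -70.2 -73.5]
368 298 [ 582.2 -348.6  139.8] [ -5.7  42.4 -29.3]
366 300 [ 578.6 -345.6  129.8] [ -1.1  41.8 -19.3]
[  2  15  10   2   5  15   7  10   9  14   9   6  11  12  11   6  14  12
   8   8  12  20  79 150 161 161 158 156 155 160]
```

>>> {"fn": "play_rows", "kwargs": {
  "targets": [
    {"slide":[0,0,0],"turn":[0,0,0],"hand":0.5},
    {"slide":[0,0,0],"turn":[0,0,0],"hand":0.5},
    {"slide":[0,0,0],"turn":[0,0,0],"hand":0.5},
    {"slide":[0,0,0],"turn":[0,0,0],"hand":0.5},
    {"slide":[0,0,0],"turn":[0,0,0],"hand":0.5},
    {"slide":[0,0,0],"turn":[0,0,0],"hand":0.5},
    {"slide":[0,0,0],"turn":[0,0,0],"hand":0.5},
    {"slide":[0,0,0],"turn":[0,0,0],"hand":0.5}
  ]
}}

```text
time_s: 4.65
position: [545.3, -375.0, 109.7]
tool_rot: [[-0.665, 0.747, -0.0], [0.747, 0.665, 0.0], [0.0, -0.0, -1.0]]
ft_force: [-0.7, -0.2, -0.2]
grip_width: 0.501
gripper_force: 0.0
```

```bash
python3 - <<'E'
from h import *
from workcell import r
s=r.read_state();p=np.array(s["position"]);R=np.array(s["tool_rot"]);print(p.round(1),s["grip_width"])
d=r.get_image("side")
f=lambda q:(proj(d,p+R@q)-[310,270])*8
im=cv2.resize(d["image"][270:345,310:400],None,fx=8,fy=8,interpolation=cv2.INTER_CUBIC)[:,:,::-1].copy()
for z,c in((-10,(0,0,255)),(0,(0,255,255)),(10,(0,255,0)),(19,(255,0,0))):
  for y in(-21,21):
    a,b=f([-11,y,z]),f([11,y,z]);cv2.line(im,tuple(map(int,a)),tuple(map(int,b)),c,1)
cv2.imwrite("pics/g2.png",im)
E
```

```text
[ 545.3 -375.   109.7] 0.5012883717052379
```

View pics/g2.png

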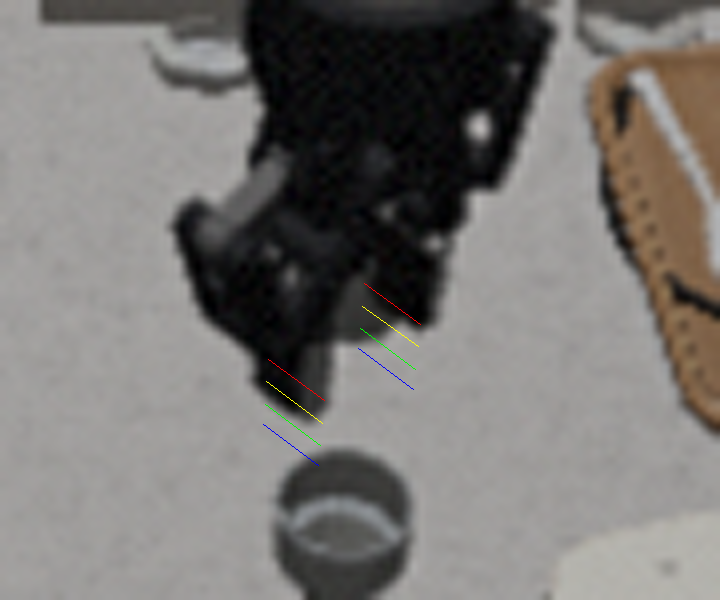

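The crop shows the half-open fingertips at crop pixels (300,412) and (425,325), which is close to TCP level instead of well ahead of it. I'll open and lower to just around the rim, then compare the tips with the cup directly.

```bash
python3 go.py 549.5,-375.5,80 549.5,-375.5,42
```

```text
t 4.7 p [ 545.4 -374.9  109.7] yaw_y 41.71 z [-0.  0. -1.] F [ 0.2 -0.6  0.2] w 0.497 gf 0.0 j [-0.78  0.49  1.46  0.    1.19 -1.51]
549.5,-375.5,80 [-0.013  0.011  0.119]  0.6 rows
549.5,-375.5,42 [-0.    -0.     0.152]  0.8 rows
```

>>> {"fn": "play_rows", "kwargs": {
  "targets": [
    {"slide":[0,0,0],"turn":[0,0,0],"hand":0},
    {"slide":[-0.013,0.011,0],"turn":[0,0,0],"hand":0},
    {"slide":[-0.013,0.011,0],"turn":[0,0,0],"hand":0},
    {"slide":[-0.013,0.011,0],"turn":[0,0,0],"hand":0},
    {"slide":[-0.013,0.011,0],"turn":[0,0,0],"hand":0},
    {"slide":[-0.013,0.011,0.1],"turn":[0,0,0],"hand":0},
    {"slide":[-0.013,0.011,0.2],"turn":[0,0,0],"hand":0},
    {"slide":[-0.013,0.011,0.27],"turn":[0,0,0],"hand":0},
    {"slide":[-0.013,0.011,0.27],"turn":[0,0,0],"hand":0},
    {"slide":[-0.013,0.011,0.27],"turn":[0,0,0],"hand":0}
  ]
}}

```text
time_s: 5.7
position: [549.6, -375.6, 42.3]
tool_rot: [[-0.665, 0.747, -0.0], [0.747, 0.665, 0.0], [0.0, -0.0, -1.0]]
ft_force: [-0.3, -0.9, 0.4]
grip_width: 1.0
gripper_force: 0.0
```

```bash
cat > look.py <<'E'
import sys
from h import *
from workcell import r
# look.py out cam u0 v0 w h f
o,n=sys.argv[1:3];u,v,w,h,f=map(int,sys.argv[3:8])
d=r.get_image(n);np.savez("last_"+n+".npz",**d)
cv2.imwrite("pics/"+o,cv2.resize(d["image"][v:v+h,u:u+w],None,fx=f,fy=f,interpolation=cv2.INTER_CUBIC)[:,:,::-1])
E
python3 go.py; python3 look.py g3.png side 310 280 90 75 8
```

```text
t 5.7 p [ 549.6 -375.6   42.3] yaw_y 41.71 z [-0.  0. -1.] F [-0.3 -0.9  0.4] w 1.0 gf 0.0 j [-0.78  0.58  1.48 -0.    1.08 -1.51]
```

View pics/g3.png

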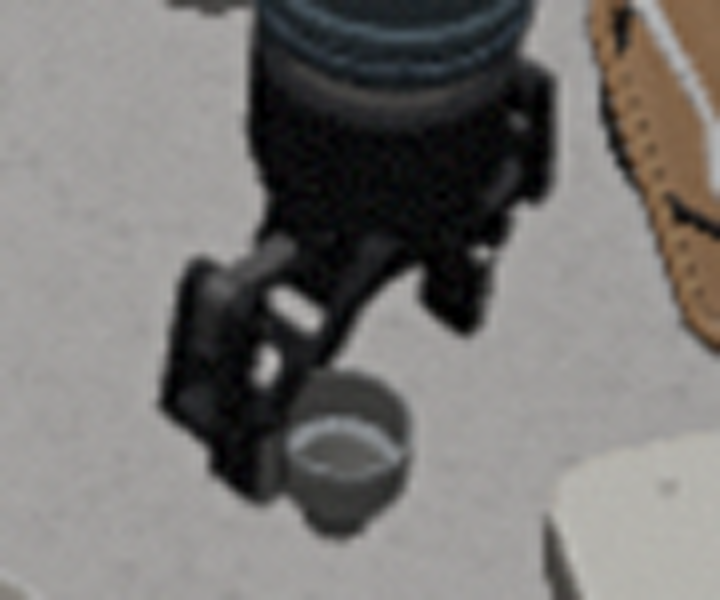

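The crop shows the open tips at (250,495) and (465,330), roughly level with the rim centre at (348,410), so they sit a little above TCP height. I'll go down to TCP z≈27 and close.

>>> {"fn": "play_rows", "kwargs": {
  "targets": [
    {"slide":[0,0,0.03],"turn":[0,0,0],"hand":0},
    {"slide":[0,0,0.06],"turn":[0,0,0],"hand":0},
    {"slide":[0,0,0.06],"turn":[0,0,0],"hand":0.4},
    {"slide":[0,0,0.06],"turn":[0,0,0],"hand":0.7},
    {"slide":[0,0,0.06],"turn":[0,0,0],"hand":0.7},
    {"slide":[0,0,0.06],"turn":[0,0,0],"hand":0.7},
    {"slide":[0,0,0.06],"turn":[0,0,0],"hand":0.7},
    {"slide":[0,0,0.06],"turn":[0,0,0],"hand":0.7},
    {"slide":[0,0,0.06],"turn":[0,0,0],"hand":0.7},
    {"slide":[0,0,0.06],"turn":[0,0,0],"hand":0.7}
  ],
  "newtons": 40
}}

```text
time_s: 6.75
position: [549.9, -375.8, 27.8]
tool_rot: [[-0.665, 0.747, 0.001], [0.747, 0.665, -0.001], [-0.001, 0.0, -1.0]]
ft_force: [-0.4, 0.0, 3.0]
grip_width: 0.475
gripper_force: 40.7
```

```bash
python3 go.py; python3 look.py g4.png side 310 280 90 75 8
```

```text
t 6.75 p [ 549.9 -375.8   27.8] yaw_y 41.71 z [ 0.001 -0.001 -1.   ] F [-0.4  0.   3. ] w 0.475 gf 40.7 j [-0.78  0.6   1.48  0.    1.06 -1.51]
```

View pics/g4.png

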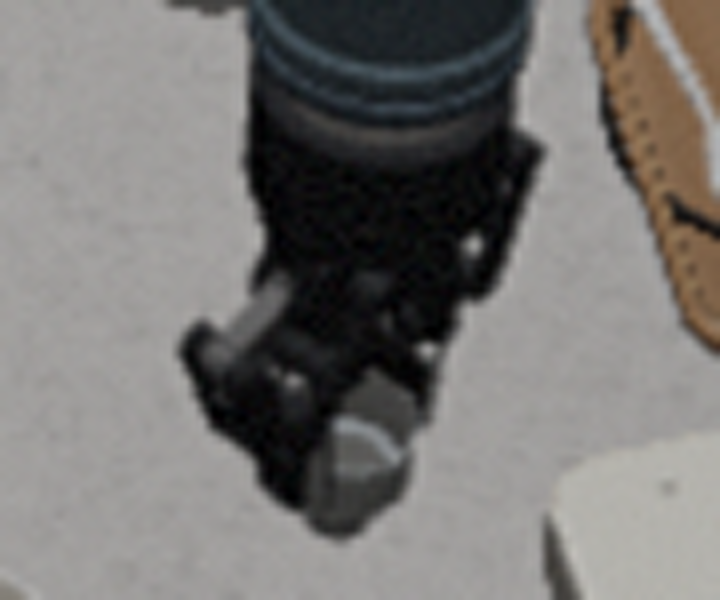

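The crop shows the cup gripped, but the near tip at (295,510) is at or slightly below the shoulder line. I'll regrip 7 mm higher.

>>> {"fn": "play_rows", "kwargs": {
  "targets": [
    {"slide":[0,0,0],"turn":[0,0,0],"hand":0.3},
    {"slide":[0,0,0],"turn":[0,0,0],"hand":0.3},
    {"slide":[0,0,0],"turn":[0,0,0],"hand":0.3},
    {"slide":[0,0,-0.028],"turn":[0,0,0],"hand":0.3},
    {"slide":[0,0,-0.028],"turn":[0,0,0],"hand":0.3},
    {"slide":[0,0,-0.028],"turn":[0,0,0],"hand":0.7},
    {"slide":[0,0,-0.028],"turn":[0,0,0],"hand":0.7},
    {"slide":[0,0,-0.028],"turn":[0,0,0],"hand":0.7},
    {"slide":[0,0,-0.028],"turn":[0,0,0],"hand":0.7},
    {"slide":[0,0,-0.028],"turn":[0,0,0],"hand":0.7}
  ]
}}

```text
time_s: 7.8
position: [549.9, -375.9, 35.0]
tool_rot: [[-0.665, 0.747, 0.001], [0.747, 0.665, -0.001], [-0.001, 0.0, -1.0]]
ft_force: [-1.2, 1.0, 4.7]
grip_width: 0.466
gripper_force: 40.5
```

>>> {"fn": "play_rows", "kwargs": {
  "targets": [
    {"slide":[0,0,-0.1],"turn":[0,0,0],"hand":0.7},
    {"slide":[0,0,-0.25],"turn":[0,0,0],"hand":0.7},
    {"slide":[0,0,-0.42],"turn":[0,0,0],"hand":0.7},
    {"slide":[0,0,-0.6],"turn":[0,0,0],"hand":0.7},
    {"slide":[0,0,-0.68],"turn":[0,0,0],"hand":0.7},
    {"slide":[0,0,-0.68],"turn":[0,0,0],"hand":0.7},
    {"slide":[0,0,-0.68],"turn":[0,0,0],"hand":0.7}
  ]
}}

```text
time_s: 8.5
position: [549.3, -375.2, 203.4]
tool_rot: [[-0.665, 0.747, -0.001], [0.747, 0.665, 0.001], [0.001, -0.0, -1.0]]
ft_force: [-1.1, -0.9, -1.9]
grip_width: 0.467
gripper_force: 40.7
```

```bash
python3 go.py 430,-260,200 355,-100,200 350,120,200 440,180,200 557,217.2,200 557,217.2,100; python3 look.py g5.png side 310 210 90 75 8
```

```text
t 8.5 p [ 549.3 -375.2  203.4] yaw_y 41.71 z [-0.001  0.001 -1.   ] F [-1.1 -0.9 -1.9] w 0.467 gf 40.7 j [-0.78  0.4   1.39 -0.    1.36 -1.51]
430,-260,200 [ 0.661 -0.05   0.014]  3.3 rows
355,-100,200 [0.677 0.202 0.001]  3.5 rows
350,120,200 [0.67  0.571 0.001]  4.4 rows
440,180,200 [-0.06   0.428 -0.   ]  2.2 rows
557,217.2,200 [-0.2    0.448 -0.   ]  2.5 rows
557,217.2,100 [-0.   0.   0.4]  2.0 rows
```

View pics/g5.png

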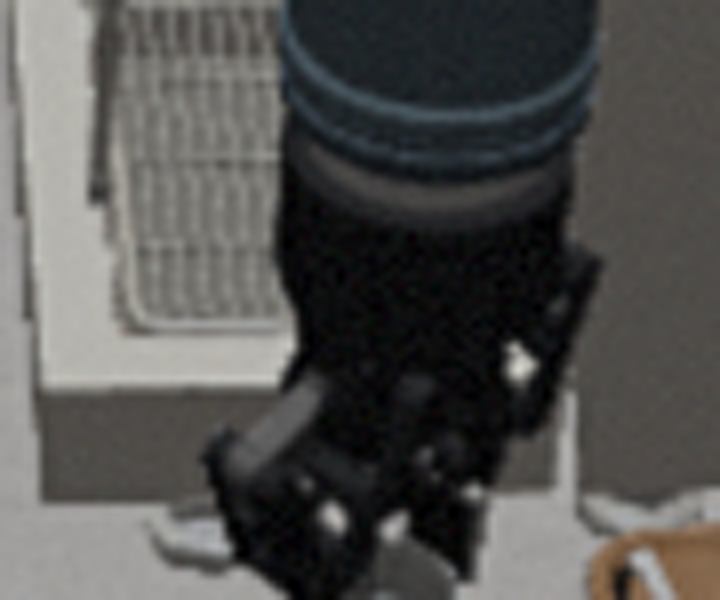

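The cup is held, with its rim visible between the fingers at (420,580). I'll carry it round the front.

>>> {"fn": "play_rows", "kwargs": {
  "targets": [
    {"slide":[0.66,-0.05,0.01],"turn":[0,0,0],"hand":0.7},
    {"slide":[0.66,-0.05,0.01],"turn":[0,0,0],"hand":0.7},
    {"slide":[0.66,-0.05,0.01],"turn":[0,0,0],"hand":0.7},
    {"slide":[0.66,-0.05,0.01],"turn":[0,0,0],"hand":0.7},
    {"slide":[0.66,-0.05,0.01],"turn":[0,0,0],"hand":0.7}
  ]
}}

```text
time_s: 9.05
position: [428.1, -258.0, 199.3]
tool_rot: [[-0.666, 0.746, -0.004], [0.746, 0.666, 0.004], [0.005, -0.0, -1.0]]
ft_force: [0.7, -0.5, -0.1]
grip_width: 0.466
gripper_force: 40.7
```

>>> {"fn": "play_rows", "kwargs": {
  "targets": [
    {"slide":[0.68,0.2,0],"turn":[0,0,0],"hand":0.7},
    {"slide":[0.68,0.2,0],"turn":[0,0,0],"hand":0.7},
    {"slide":[0.68,0.2,0],"turn":[0,0,0],"hand":0.7},
    {"slide":[0.68,0.2,0],"turn":[0,0,0],"hand":0.7},
    {"slide":[0.68,0.2,0],"turn":[0,0,0],"hand":0.7}
  ]
}}

```text
time_s: 9.55
position: [353.7, -98.2, 200.8]
tool_rot: [[-0.667, 0.745, -0.002], [0.745, 0.667, 0.002], [0.002, -0.0, -1.0]]
ft_force: [0.7, -0.1, -0.9]
grip_width: 0.466
gripper_force: 40.7
```

>>> {"fn": "play_rows", "kwargs": {
  "targets": [
    {"slide":[0.67,0.57,0],"turn":[0,0,0],"hand":0.7},
    {"slide":[0.67,0.57,0],"turn":[0,0,0],"hand":0.7},
    {"slide":[0.67,0.57,0],"turn":[0,0,0],"hand":0.7},
    {"slide":[0.67,0.57,0],"turn":[0,0,0],"hand":0.7},
    {"slide":[0.67,0.57,0],"turn":[0,0,0],"hand":0.7},
    {"slide":[0.67,0.57,0],"turn":[0,0,0],"hand":0.7}
  ]
}}

```text
time_s: 10.15
position: [350.4, 121.2, 201.5]
tool_rot: [[-0.669, 0.744, -0.001], [0.744, 0.669, 0.0], [0.001, -0.0, -1.0]]
ft_force: [0.5, 0.2, -0.6]
grip_width: 0.469
gripper_force: 40.7
```

>>> {"fn": "play_rows", "kwargs": {
  "targets": [
    {"slide":[-0.06,0.43,0],"turn":[0,0,0],"hand":0.7},
    {"slide":[-0.06,0.43,0],"turn":[0,0,0],"hand":0.7},
    {"slide":[-0.06,0.43,0],"turn":[0,0,0],"hand":0.7},
    {"slide":[-0.26,0.88,0],"turn":[0,0,0],"hand":0.7},
    {"slide":[-0.26,0.88,0],"turn":[0,0,0],"hand":0.7},
    {"slide":[-0.26,0.88,0],"turn":[0,0,0],"hand":0.7},
    {"slide":[-0.26,0.88,0],"turn":[0,0,0],"hand":0.7},
    {"slide":[-0.26,0.88,0],"turn":[0,0,0],"hand":0.7}
  ]
}}

```text
time_s: 10.95
position: [557.4, 215.6, 200.4]
tool_rot: [[-0.664, 0.747, -0.003], [0.747, 0.664, -0.001], [0.001, -0.002, -1.0]]
ft_force: [-0.0, -0.4, -0.3]
grip_width: 0.469
gripper_force: 40.9
```

```bash
python3 go.py 557,217.2,200 557,217.2,105 557,217.2,72 557,217.2,68; python3 - <<'E'
from h import *
from workcell import r
p=np.array(r.read_state()["position"])
for n in("top","side"):
    d=r.get_image(n);W=cloud(d);np.savez("last_%s.npz"%n,**d)
    # held cup inner/rim: points within 25 mm of axis between foot (TCP-35) and rim (TCP+14)
    m=(np.hypot(W[...,0]-p[0],W[...,1]-p[1])<27)&(abs(W[...,2]-p[2]+12)<30)
    q=W[m];print(n,m.sum(),q.mean(0).round(1) if len(q) else "", proj(d,p).round())
E
```

```text
t 10.95 p [557.4 215.6 200.4] yaw_y 41.63 z [-0.003 -0.001 -1.   ] F [-0.  -0.4 -0.3] w 0.469 gf 40.9 j [ 0.17  0.26  1.57 -0.    1.31 -0.56]
557,217.2,200 [0.006 0.003 0.001]  0.0 rows
557,217.2,105 [-0.     0.001  0.38 ]  1.9 rows
557,217.2,72 [-0.     0.     0.132]  0.7 rows
557,217.2,68 [-0.     0.     0.016]  0.1 rows
top 15 [561.9 198.3 205. ] [205. 205.]
side 0  [338. 152.]
```

>>> {"fn": "play_rows", "kwargs": {
  "targets": [
    {"slide":[0.006,0.003,0.13],"turn":[0,0,0],"hand":0.7},
    {"slide":[0.006,0.003,0.26],"turn":[0,0,0],"hand":0.7},
    {"slide":[0.006,0.003,0.4],"turn":[0,0,0],"hand":0.7},
    {"slide":[0.006,0.003,0.4],"turn":[0,0,0],"hand":0.7},
    {"slide":[0.006,0.003,0.4],"turn":[0,0,0],"hand":0.7}
  ]
}}

```text
time_s: 11.55
position: [556.1, 218.5, 102.3]
tool_rot: [[-0.665, 0.747, -0.001], [0.747, 0.665, -0.0], [0.0, -0.001, -1.0]]
ft_force: [0.3, -0.1, 0.4]
grip_width: 0.469
gripper_force: 40.9
```

>>> {"fn": "play_rows", "kwargs": {
  "targets": [
    {"slide":[0,0,0.02],"turn":[0,0,0],"hand":0.7},
    {"slide":[0,0,0.035],"turn":[0,0,0],"hand":0.7},
    {"slide":[0,0,0.05],"turn":[0,0,0],"hand":0.7},
    {"slide":[0,0,0.06],"turn":[0,0,0],"hand":0.7},
    {"slide":[0,0,0.06],"turn":[0,0,0],"hand":0.7}
  ]
}}

```text
time_s: 12.05
position: [556.4, 218.8, 86.5]
tool_rot: [[-0.665, 0.746, -0.0], [0.746, 0.665, -0.0], [0.0, -0.0, -1.0]]
ft_force: [-0.3, 0.3, -0.1]
grip_width: 0.469
gripper_force: 40.9
```

```bash
python3 go.py 557,217.2,75; python3 look.py p1.png side 290 150 100 75 8
```

```text
t 12.05 p [556.4 218.8  86.5] yaw_y 41.72 z [-0. -0. -1.] F [-0.3  0.3 -0.1] w 0.469 gf 40.9 j [ 0.18  0.39  1.65 -0.    1.1  -0.55]
557,217.2,75 [-0.006 -0.003  0.046]  0.2 rows
```

View pics/p1.png

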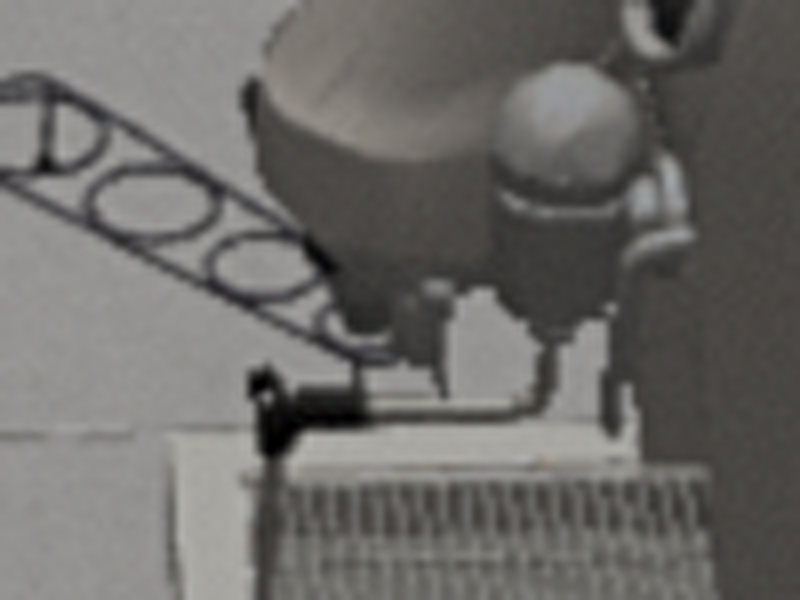

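The crop shows the espresso machine hiding the tiny ring at (360,340). The rings at (270,265), (155,205) and (75,125) are in view. With the foot below the ring top and no force, I'll continue down on force feel.

>>> {"fn": "play_rows", "kwargs": {
  "targets": [
    {"slide":[0,0,0.015],"turn":[0,0,0],"hand":0.7},
    {"slide":[0,0,0.03],"turn":[0,0,0],"hand":0.7},
    {"slide":[0,0,0.045],"turn":[0,0,0],"hand":0.7},
    {"slide":[0,0,0.045],"turn":[0,0,0],"hand":0.7}
  ]
}}

```text
time_s: 12.5
position: [556.1, 218.5, 74.7]
tool_rot: [[-0.665, 0.747, -0.001], [0.747, 0.665, -0.001], [0.0, -0.001, -1.0]]
ft_force: [-0.5, -0.4, -0.0]
grip_width: 0.468
gripper_force: 40.9
```

>>> {"fn": "play_rows", "kwargs": {
  "targets": [
    {"slide":[0,0,0.008],"turn":[0,0,0],"hand":0.7},
    {"slide":[0,0,0.016],"turn":[0,0,0],"hand":0.7},
    {"slide":[0,0,0.016],"turn":[0,0,0],"hand":0.7}
  ]
}}

```text
time_s: 12.8
position: [556.6, 218.0, 71.7]
tool_rot: [[-0.665, 0.746, -0.001], [0.746, 0.665, -0.001], [-0.001, -0.001, -1.0]]
ft_force: [-1.4, -4.1, 2.9]
grip_width: 0.464
gripper_force: 41.2
```

>>> {"fn": "play_rows", "kwargs": {
  "targets": [
    {"slide":[-0.004,-0.005,0],"turn":[0,0,0],"hand":0.7},
    {"slide":[-0.004,-0.005,0.006],"turn":[0,0,0],"hand":0.7},
    {"slide":[-0.004,-0.005,0.012],"turn":[0,0,0],"hand":0.7},
    {"slide":[-0.004,-0.005,0.012],"turn":[0,0,0],"hand":0.7}
  ]
}}

```text
time_s: 13.2
position: [556.6, 217.0, 69.0]
tool_rot: [[-0.665, 0.746, 0.0], [0.746, 0.665, -0.0], [-0.0, -0.0, -1.0]]
ft_force: [-2.4, -3.6, 6.1]
grip_width: 0.466
gripper_force: 41.5
```

>>> {"fn": "play_rows", "kwargs": {
  "targets": [
    {"slide":[0,0,0],"turn":[0,0,0],"hand":0.3},
    {"slide":[0,0,0],"turn":[0,0,0],"hand":0.2},
    {"slide":[0,0,0],"turn":[0,0,0],"hand":0.1},
    {"slide":[0,0,0],"turn":[0,0,0],"hand":0.1},
    {"slide":[0,0,-0.05],"turn":[0,0,0],"hand":0.1},
    {"slide":[0,0,-0.15],"turn":[0,0,0],"hand":0.1},
    {"slide":[0,0,-0.3],"turn":[0,0,0],"hand":0.1},
    {"slide":[0,0,-0.48],"turn":[0,0,0],"hand":0},
    {"slide":[0,0,-0.56],"turn":[0,0,0],"hand":0},
    {"slide":[0,0,-0.56],"turn":[0,0,0],"hand":0}
  ]
}}

```text
time_s: 14.2
position: [559.1, 217.9, 214.3]
tool_rot: [[-0.665, 0.746, 0.009], [0.746, 0.665, 0.002], [-0.005, 0.008, -1.0]]
ft_force: [-0.0, 0.4, -0.2]
grip_width: 1.003
gripper_force: 0.0
```

```bash
python3 go.py 440,180,205 350,120,205 358,-100,205 412.7,-314.4,205 412.7,-314.4,100 412.7,-314.4,42
```

```text
t 14.2 p [559.1 217.9 214.3] yaw_y 41.72 z [ 0.009  0.002 -1.   ] F [-0.   0.4 -0.2] w 1.003 gf 0.0 j [ 0.17  0.24  1.57  0.    1.32 -0.55]
440,180,205 [ 0.204 -0.457  0.032]  2.5 rows
350,120,205 [ 0.06  -0.428 -0.004]  2.2 rows
358,-100,205 [-0.678 -0.562 -0.001]  4.4 rows
412.7,-314.4,205 [-0.786 -0.407  0.001]  4.4 rows
412.7,-314.4,100 [ 0.002 -0.003  0.42 ]  2.1 rows
412.7,-314.4,42 [ 0.001 -0.002  0.232]  1.2 rows
```

>>> {"fn": "play_rows", "kwargs": {
  "targets": [
    {"slide":[0.2,-0.45,0.02],"turn":[0,0,0],"hand":0},
    {"slide":[0.2,-0.45,0.02],"turn":[0,0,0],"hand":0},
    {"slide":[0.2,-0.45,0.02],"turn":[0,0,0],"hand":0},
    {"slide":[0.26,-0.88,0.02],"turn":[0,0,0],"hand":0},
    {"slide":[0.26,-0.88,0.02],"turn":[0,0,0],"hand":0},
    {"slide":[0.26,-0.88,0.02],"turn":[0,0,0],"hand":0},
    {"slide":[0.26,-0.88,0.02],"turn":[0,0,0],"hand":0}
  ]
}}

```text
time_s: 14.9
position: [347.9, 119.0, 203.2]
tool_rot: [[-0.664, 0.747, 0.0], [0.747, 0.664, 0.0], [-0.0, 0.0, -1.0]]
ft_force: [0.7, 0.8, 0.4]
grip_width: 1.001
gripper_force: 0.0
```

>>> {"fn": "play_rows", "kwargs": {
  "targets": [
    {"slide":[-0.68,-0.56,0],"turn":[0,0,0],"hand":0},
    {"slide":[-0.68,-0.56,0],"turn":[0,0,0],"hand":0},
    {"slide":[-0.68,-0.56,0],"turn":[0,0,0],"hand":0},
    {"slide":[-0.68,-0.56,0],"turn":[0,0,0],"hand":0},
    {"slide":[-0.68,-0.56,0],"turn":[0,0,0],"hand":0},
    {"slide":[-0.68,-0.56,0],"turn":[0,0,0],"hand":0}
  ]
}}

```text
time_s: 15.5
position: [358.7, -103.5, 203.7]
tool_rot: [[-0.662, 0.75, 0.0], [0.75, 0.662, -0.0], [-0.0, -0.0, -1.0]]
ft_force: [0.6, 0.7, -0.9]
grip_width: 1.001
gripper_force: 0.0
```

>>> {"fn": "play_rows", "kwargs": {
  "targets": [
    {"slide":[-0.78,-0.41,0],"turn":[0,0,0],"hand":0},
    {"slide":[-0.78,-0.41,0],"turn":[0,0,0],"hand":0},
    {"slide":[-0.78,-0.41,0],"turn":[0,0,0],"hand":0},
    {"slide":[-0.78,-0.41,0],"turn":[0,0,0],"hand":0},
    {"slide":[-0.78,-0.41,0],"turn":[0,0,0],"hand":0},
    {"slide":[-0.78,-0.41,0.2],"turn":[0,0,0],"hand":0},
    {"slide":[-0.78,-0.41,0.4],"turn":[0,0,0],"hand":0},
    {"slide":[-0.78,-0.41,0.4],"turn":[0,0,0],"hand":0}
  ]
}}

```text
time_s: 16.3
position: [408.1, -308.8, 96.2]
tool_rot: [[-0.666, 0.746, -0.009], [0.746, 0.666, 0.012], [0.015, 0.001, -1.0]]
ft_force: [-0.3, -0.1, -1.3]
grip_width: 1.005
gripper_force: 0.0
```

```bash
python3 go.py; python3 look.py p2.png top 130 190 110 95 6;python3 - <<'E'
from h import *
W=cloud(dict(np.load("last_top.npz")));p=W.reshape(-1,3)
k=p[(np.hypot(p[:,0]-558,p[:,1]-217)<32)&(p[:,2]>70)];print(len(k),np.percentile(k[:,2],[10,50,90]),circ(k[:,:2]))
E
python3 go.py 412.7,-314.4,60 412.7,-314.4,42
```

```text
t 16.3 p [ 408.1 -308.8   96.2] yaw_y 41.76 z [-0.009  0.012 -1.   ] F [-0.3 -0.1 -1.3] w 1.005 gf 0.0 j [-0.88  0.22  1.86  0.    1.08 -1.61]
69 [72.92830743 80.32330176 84.92941082] (array([557.93320478, 218.61037427,  20.07786833]), np.float64(0.979482819560532))
t 16.35 p [ 409.8 -311.   100.1] yaw_y 41.78 z [-0.006  0.007 -1.   ] F [ 0.5 -1.   0.1] w 0.997 gf 0.0 j [-0.88  0.21  1.86  0.    1.08 -1.61]
412.7,-314.4,60 [-0.019 -0.     0.16 ]  0.8 rows
412.7,-314.4,42 [-0.001 -0.     0.072]  0.4 rows
```

View pics/p2.png

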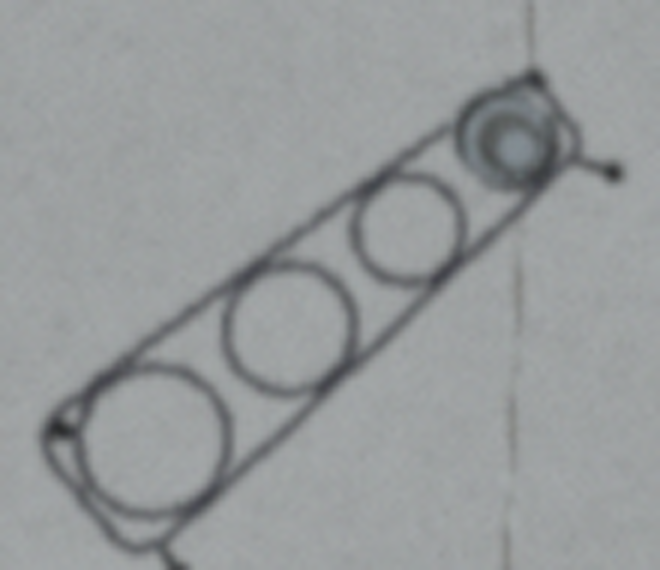

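The tiny cup sits in its ring at crop (510,140). I'll check its level and height numerically later, together with the others. Now I'll go for the small cup.

```bash
cat > rim.py <<'E'
from h import *
from workcell import r
import sys
# rim.py name x y rimr zexp ... : rim plane from fresh top image
d=r.get_image("top");W=cloud(d);p=W.reshape(-1,3)
tz=np.nanmedian(W[285:300,400:450,2]);print("table",tz.round(2))
for a in sys.argv[1:]:
    x,y,R,z=map(float,a.split(","))
    k=p[(np.hypot(p[:,0]-x,p[:,1]-y)<R+8)&(abs(p[:,2]-z)<9)]
    c,e=circ(k[:,:2])
    k=k[abs(np.hypot(*(k[:,:2]-c[:2]).T)-c[2])<2.5]
    A=np.c_[k[:,:2]-c[:2],np.ones(len(k))]
    s=least_squares(lambda q:A@q-k[:,2],[0,0,z],loss="soft_l1").x
    print(a,"centre",c.round(1),"rimz",(s[2]).round(1),"tilt deg",np.rad2deg(s[:2]).round(1),len(k))
E
python3 rim.py 558,218.5,20,82 568.7,-252.9,29,64 399,-198.5,33.6,72 400.6,-90,24.7,56; python3 go.py 412.7,-314.4,60 412.7,-314.4,42
```

```text
table 187.52
558,218.5,20,82 centre [558.3 218.6  20.3] rimz 81.6 tilt deg [-3.2 -0.5] 61
568.7,-252.9,29,64 centre [ 568.6 -252.7   29.2] rimz 62.5 tilt deg [ 1.5 -0.4] 80
399,-198.5,33.6,72 centre [ 399.2 -198.4   33.5] rimz 69.5 tilt deg [-0.6 -0.6] 47
400.6,-90,24.7,56 centre [400.6 -90.1  24.7] rimz 55.0 tilt deg [0.9 2.9] 52
t 16.4 p [ 411.3 -313.1  103.2] yaw_y 41.79 z [-0.002  0.002 -1.   ] F [ 0.3 -0.2  1.6] w 1.0 gf 0.0 j [-0.88  0.21  1.85  0.    1.08 -1.61]
412.7,-314.4,60 [-0.008  0.001  0.173]  0.9 rows
412.7,-314.4,42 [-0.    -0.     0.072]  0.4 rows
```

>>> {"fn": "play_rows", "kwargs": {
  "targets": [
    {"slide":[-0.006,0,0.1],"turn":[0,0,0],"hand":0},
    {"slide":[-0.006,0,0.18],"turn":[0,0,0],"hand":0},
    {"slide":[-0.006,0,0.245],"turn":[0,0,0],"hand":0},
    {"slide":[-0.006,0,0.245],"turn":[0,0,0],"hand":0},
    {"slide":[-0.006,0,0.245],"turn":[0,0,0],"hand":0.6},
    {"slide":[-0.006,0,0.245],"turn":[0,0,0],"hand":0.6},
    {"slide":[-0.006,0,0.245],"turn":[0,0,0],"hand":0.6},
    {"slide":[-0.006,0,0.245],"turn":[0,0,0],"hand":0.6},
    {"slide":[-0.006,0,0.245],"turn":[0,0,0],"hand":0.6},
    {"slide":[-0.006,0,0.245],"turn":[0,0,0],"hand":0.6}
  ]
}}

```text
time_s: 17.4
position: [413.1, -316.8, 44.7]
tool_rot: [[-0.665, 0.747, 0.003], [0.747, 0.665, -0.003], [-0.004, 0.0, -1.0]]
ft_force: [0.0, 2.7, 8.3]
grip_width: 0.57
gripper_force: 40.6
```

```bash
python3 go.py 412.7,-314.4,205 358,-100,205 350,120,205 517.7,261.2,205 517.7,261.2,100 517.7,261.2,68; python3 look.py x.png side 250 280 90 75 8
```

```text
t 17.4 p [ 413.1 -316.8   44.7] yaw_y 41.71 z [ 0.003 -0.003 -1.   ] F [0.  2.7 8.3] w 0.57 gf 40.6 j [-0.88  0.31  1.87  0.    0.95 -1.61]
412.7,-314.4,205 [ 0.006  0.005 -0.641]  3.2 rows
358,-100,205 [ 0.786  0.407 -0.003]  4.4 rows
350,120,205 [ 0.678  0.562 -0.003]  4.4 rows
517.7,261.2,205 [-0.025  0.877  0.   ]  4.4 rows
517.7,261.2,100 [ 0.002 -0.     0.42 ]  2.1 rows
517.7,261.2,68 [ 0.    -0.     0.128]  0.6 rows
```

>>> {"fn": "play_rows", "kwargs": {
  "targets": [
    {"slide":[0,0,-0.1],"turn":[0,0,0],"hand":0.6},
    {"slide":[0,0,-0.25],"turn":[0,0,0],"hand":0.6},
    {"slide":[0,0,-0.42],"turn":[0,0,0],"hand":0.6},
    {"slide":[0,0,-0.58],"turn":[0,0,0],"hand":0.6},
    {"slide":[0,0,-0.64],"turn":[0,0,0],"hand":0.6},
    {"slide":[0,0,-0.64],"turn":[0,0,0],"hand":0.6}
  ]
}}

```text
time_s: 18.05
position: [413.2, -317.2, 206.5]
tool_rot: [[-0.665, 0.746, 0.005], [0.746, 0.665, -0.006], [-0.008, -0.0, -1.0]]
ft_force: [0.3, -0.1, -1.4]
grip_width: 0.571
gripper_force: 42.3
```

>>> {"fn": "play_rows", "kwargs": {
  "targets": [
    {"slide":[0.78,0.41,0],"turn":[0,0,0],"hand":0.6},
    {"slide":[0.78,0.41,0],"turn":[0,0,0],"hand":0.6},
    {"slide":[0.78,0.41,0],"turn":[0,0,0],"hand":0.6},
    {"slide":[0.78,0.41,0],"turn":[0,0,0],"hand":0.6},
    {"slide":[0.78,0.41,0],"turn":[0,0,0],"hand":0.6},
    {"slide":[0.78,0.41,0],"turn":[0,0,0],"hand":0.6}
  ]
}}

```text
time_s: 18.65
position: [357.1, -99.0, 201.0]
tool_rot: [[-0.668, 0.744, -0.001], [0.744, 0.668, 0.001], [0.002, -0.0, -1.0]]
ft_force: [0.7, 0.2, -1.9]
grip_width: 0.566
gripper_force: 42.3
```

>>> {"fn": "play_rows", "kwargs": {
  "targets": [
    {"slide":[0.68,0.56,0],"turn":[0,0,0],"hand":0.6},
    {"slide":[0.68,0.56,0],"turn":[0,0,0],"hand":0.6},
    {"slide":[0.68,0.56,0],"turn":[0,0,0],"hand":0.6},
    {"slide":[0.68,0.56,0],"turn":[0,0,0],"hand":0.6},
    {"slide":[0.68,0.56,0],"turn":[0,0,0],"hand":0.6},
    {"slide":[0.68,0.56,0],"turn":[0,0,0],"hand":0.6}
  ]
}}

```text
time_s: 19.25
position: [349.8, 119.9, 201.7]
tool_rot: [[-0.668, 0.744, -0.001], [0.744, 0.668, 0.0], [0.001, -0.001, -1.0]]
ft_force: [0.3, -0.6, -0.1]
grip_width: 0.57
gripper_force: 42.3
```

>>> {"fn": "play_rows", "kwargs": {
  "targets": [
    {"slide":[-0.025,0.88,0],"turn":[0,0,0],"hand":0.6},
    {"slide":[-0.025,0.88,0],"turn":[0,0,0],"hand":0.6},
    {"slide":[-0.025,0.88,0],"turn":[0,0,0],"hand":0.6},
    {"slide":[-0.025,0.88,0],"turn":[0,0,0],"hand":0.6},
    {"slide":[-0.025,0.88,0],"turn":[0,0,0],"hand":0.6},
    {"slide":[-0.025,0.88,0],"turn":[0,0,0],"hand":0.6},
    {"slide":[-0.025,0.88,0],"turn":[0,0,0],"hand":0.6}
  ]
}}

```text
time_s: 19.95
position: [518.5, 258.2, 200.8]
tool_rot: [[-0.665, 0.747, -0.002], [0.747, 0.665, -0.001], [0.001, -0.003, -1.0]]
ft_force: [-0.3, -0.1, -0.9]
grip_width: 0.565
gripper_force: 42.4
```

```bash
python3 go.py 517.7,261.2,110 517.7,261.2,84
```

```text
t 19.95 p [518.5 258.2 200.8] yaw_y 41.64 z [-0.002 -0.001 -1.   ] F [-0.3 -0.1 -0.9] w 0.565 gf 42.4 j [ 0.26  0.22  1.62 -0.    1.3  -0.47]
517.7,261.2,110 [0.011 0.007 0.363]  1.8 rows
517.7,261.2,84 [-0.     0.     0.104]  0.5 rows
```

>>> {"fn": "play_rows", "kwargs": {
  "targets": [
    {"slide":[0.005,0.003,0.12],"turn":[0,0,0],"hand":0.6},
    {"slide":[0.005,0.003,0.25],"turn":[0,0,0],"hand":0.6},
    {"slide":[0.005,0.003,0.36],"turn":[0,0,0],"hand":0.6},
    {"slide":[0.005,0.003,0.36],"turn":[0,0,0],"hand":0.6},
    {"slide":[0.005,0.003,0.36],"turn":[0,0,0],"hand":0.6}
  ]
}}

```text
time_s: 20.45
position: [517.8, 260.2, 112.6]
tool_rot: [[-0.665, 0.747, -0.001], [0.747, 0.665, -0.0], [0.0, -0.001, -1.0]]
ft_force: [0.5, 0.0, -0.0]
grip_width: 0.567
gripper_force: 42.3
```

```bash
python3 go.py 517.7,261.2,84 517.7,261.2,74
```

```text
t 20.45 p [517.8 260.2 112.6] yaw_y 41.65 z [-0.001 -0.    -1.   ] F [ 0.5  0.  -0. ] w 0.567 gf 42.3 j [ 0.26  0.32  1.69 -0.    1.13 -0.47]
517.7,261.2,84 [0.003 0.003 0.115]  0.6 rows
517.7,261.2,74 [-0.    0.    0.04]  0.2 rows
```

>>> {"fn": "play_rows", "kwargs": {
  "targets": [
    {"slide":[-0.003,0.001,0.04],"turn":[0,0,0],"hand":0.6},
    {"slide":[-0.003,0.001,0.08],"turn":[0,0,0],"hand":0.6},
    {"slide":[-0.003,0.001,0.115],"turn":[0,0,0],"hand":0.6},
    {"slide":[-0.003,0.001,0.135],"turn":[0,0,0],"hand":0.6},
    {"slide":[-0.003,0.001,0.15],"turn":[0,0,0],"hand":0.6},
    {"slide":[-0.003,0.001,0.15],"turn":[0,0,0],"hand":0.6},
    {"slide":[-0.003,0.001,0.15],"turn":[0,0,0],"hand":0.6}
  ]
}}

```text
time_s: 21.15
position: [518.3, 260.2, 74.2]
tool_rot: [[-0.665, 0.746, -0.001], [0.746, 0.665, -0.002], [-0.0, -0.002, -1.0]]
ft_force: [-1.0, -5.7, -1.3]
grip_width: 0.566
gripper_force: 42.3
```

>>> {"fn": "play_rows", "kwargs": {
  "targets": [
    {"slide":[0,0,0.006],"turn":[0,0,0],"hand":0.6},
    {"slide":[0,0,0.012],"turn":[0,0,0],"hand":0.6},
    {"slide":[0,0,0.012],"turn":[0,0,0],"hand":0.6}
  ]
}}

```text
time_s: 21.45
position: [518.6, 259.8, 72.4]
tool_rot: [[-0.666, 0.746, -0.001], [0.746, 0.666, -0.002], [-0.001, -0.002, -1.0]]
ft_force: [-3.4, -8.6, 7.1]
grip_width: 0.569
gripper_force: 43.1
```

>>> {"fn": "play_rows", "kwargs": {
  "targets": [
    {"slide":[-0.004,-0.008,0],"turn":[0,0,0],"hand":0.6},
    {"slide":[-0.004,-0.008,0],"turn":[0,0,0],"hand":0.6},
    {"slide":[-0.004,-0.008,0.006],"turn":[0,0,0],"hand":0.6},
    {"slide":[-0.004,-0.008,0.012],"turn":[0,0,0],"hand":0.6},
    {"slide":[-0.004,-0.008,0.012],"turn":[0,0,0],"hand":0.6}
  ]
}}

```text
time_s: 21.95
position: [518.2, 259.2, 70.6]
tool_rot: [[-0.666, 0.746, 0.0], [0.746, 0.666, -0.0], [-0.0, 0.0, -1.0]]
ft_force: [-6.1, -3.3, 14.3]
grip_width: 0.569
gripper_force: 43.9
```

>>> {"fn": "play_rows", "kwargs": {
  "targets": [
    {"slide":[0,0,0],"turn":[0,0,0],"hand":0.3},
    {"slide":[0,0,0],"turn":[0,0,0],"hand":0.2},
    {"slide":[0,0,0],"turn":[0,0,0],"hand":0.1},
    {"slide":[0,0,0],"turn":[0,0,0],"hand":0},
    {"slide":[0,0,-0.05],"turn":[0,0,0],"hand":0},
    {"slide":[0,0,-0.15],"turn":[0,0,0],"hand":0},
    {"slide":[0,0,-0.3],"turn":[0,0,0],"hand":0},
    {"slide":[0,0,-0.48],"turn":[0,0,0],"hand":0},
    {"slide":[0,0,-0.56],"turn":[0,0,0],"hand":0},
    {"slide":[0,0,-0.56],"turn":[0,0,0],"hand":0}
  ]
}}

```text
time_s: 22.95
position: [520.5, 259.7, 214.3]
tool_rot: [[-0.665, 0.746, 0.009], [0.746, 0.665, 0.002], [-0.004, 0.008, -1.0]]
ft_force: [0.6, -0.3, -0.1]
grip_width: 1.002
gripper_force: 0.0
```

>>> {"fn": "play_rows", "kwargs": {
  "targets": [
    {"slide":[0,0,0],"turn":[0,0,0],"hand":0}
  ]
}}

```text
time_s: 23.05
position: [517.9, 259.0, 209.4]
tool_rot: [[-0.665, 0.746, 0.001], [0.746, 0.665, 0.0], [-0.0, 0.001, -1.0]]
ft_force: [0.0, 0.0, 0.0]
grip_width: 1.002
gripper_force: 0.0
```

```bash
python3 go.py 350,120,205 358,-100,205 440,-260,205 567.7,-254.5,205 567.7,-254.5,110 567.7,-254.5,47
```

```text
t 23.05 p [517.9 259.  209.4] yaw_y 41.71 z [ 0.001  0.    -1.   ] F [0. 0. 0.] w 1.002 gf 0.0 j [ 0.26  0.21  1.62  0.    1.31 -0.47]
350,120,205 [ 0.032 -0.871  0.017]  4.4 rows
358,-100,205 [-0.678 -0.562 -0.   ]  4.4 rows
440,-260,205 [-0.696 -0.181  0.   ]  3.6 rows
567.7,-254.5,205 [-0.323  0.396  0.001]  2.6 rows
567.7,-254.5,110 [ 0.   -0.    0.38]  1.9 rows
567.7,-254.5,47 [ 0.    -0.     0.252]  1.3 rows
```

>>> {"fn": "play_rows", "kwargs": {
  "targets": [
    {"slide":[0.03,-0.87,0.02],"turn":[0,0,0],"hand":0},
    {"slide":[0.03,-0.87,0.02],"turn":[0,0,0],"hand":0},
    {"slide":[0.03,-0.87,0.02],"turn":[0,0,0],"hand":0},
    {"slide":[0.03,-0.87,0.02],"turn":[0,0,0],"hand":0},
    {"slide":[0.03,-0.87,0.02],"turn":[0,0,0],"hand":0},
    {"slide":[0.03,-0.87,0.02],"turn":[0,0,0],"hand":0}
  ]
}}

```text
time_s: 23.65
position: [348.0, 118.9, 202.1]
tool_rot: [[-0.664, 0.748, -0.003], [0.748, 0.664, -0.0], [0.002, -0.002, -1.0]]
ft_force: [0.0, 0.2, 0.0]
grip_width: 1.004
gripper_force: 0.0
```

>>> {"fn": "play_rows", "kwargs": {
  "targets": [
    {"slide":[-0.68,-0.56,0],"turn":[0,0,0],"hand":0},
    {"slide":[-0.68,-0.56,0],"turn":[0,0,0],"hand":0},
    {"slide":[-0.68,-0.56,0],"turn":[0,0,0],"hand":0},
    {"slide":[-0.68,-0.56,0],"turn":[0,0,0],"hand":0},
    {"slide":[-0.68,-0.56,0],"turn":[0,0,0],"hand":0},
    {"slide":[-0.68,-0.56,0],"turn":[0,0,0],"hand":0}
  ]
}}

```text
time_s: 24.25
position: [359.7, -102.5, 203.2]
tool_rot: [[-0.662, 0.749, -0.001], [0.749, 0.662, 0.001], [0.001, -0.0, -1.0]]
ft_force: [0.1, 0.5, -0.3]
grip_width: 0.995
gripper_force: 0.0
```

>>> {"fn": "play_rows", "kwargs": {
  "targets": [
    {"slide":[-0.7,-0.18,0],"turn":[0,0,0],"hand":0},
    {"slide":[-0.7,-0.18,0],"turn":[0,0,0],"hand":0},
    {"slide":[-0.7,-0.18,0],"turn":[0,0,0],"hand":0},
    {"slide":[-0.7,-0.18,0],"turn":[0,0,0],"hand":0},
    {"slide":[-0.7,-0.18,0],"turn":[0,0,0],"hand":0},
    {"slide":[-0.7,-0.18,0],"turn":[0,0,0],"hand":0}
  ]
}}

```text
time_s: 24.85
position: [442.3, -259.2, 202.3]
tool_rot: [[-0.666, 0.746, -0.002], [0.746, 0.666, 0.003], [0.003, 0.0, -1.0]]
ft_force: [-0.1, 1.2, 0.4]
grip_width: 0.996
gripper_force: 0.0
```

>>> {"fn": "play_rows", "kwargs": {
  "targets": [
    {"slide":[-0.32,0.4,0],"turn":[0,0,0],"hand":0},
    {"slide":[-0.32,0.4,0],"turn":[0,0,0],"hand":0},
    {"slide":[-0.32,0.4,0],"turn":[0,0,0],"hand":0},
    {"slide":[-0.32,0.4,0.15],"turn":[0,0,0],"hand":0},
    {"slide":[-0.32,0.4,0.3],"turn":[0,0,0],"hand":0},
    {"slide":[-0.32,0.4,0.38],"turn":[0,0,0],"hand":0},
    {"slide":[-0.32,0.4,0.38],"turn":[0,0,0],"hand":0},
    {"slide":[-0.32,0.4,0.38],"turn":[0,0,0],"hand":0},
    {"slide":[-0.32,0.4,0.38],"turn":[0,0,0],"hand":0}
  ]
}}

```text
time_s: 25.75
position: [571.0, -253.9, 111.0]
tool_rot: [[-0.666, 0.746, 0.003], [0.746, 0.666, -0.002], [-0.003, 0.001, -1.0]]
ft_force: [0.0, -0.8, 0.1]
grip_width: 0.998
gripper_force: 0.0
```

```bash
python3 rim.py 558,218.5,20,82 519,261,24.7,82; python3 go.py 567.7,-254.5,80 567.7,-254.5,47
```

```text
table -1.09
558,218.5,20,82 centre [558.  218.5  20.2] rimz 81.0 tilt deg [ 0.8 -2.3] 58
519,261,24.7,82 centre [519.2 262.1  24.6] rimz 80.4 tilt deg [-3.8 -1.6] 76
t 25.8 p [ 571.1 -254.2  111.1] yaw_y 41.74 z [ 0.003 -0.002 -1.   ] F [ 0.2 -0.3  0.3] w 0.998 gf 0.0 j [-0.61  0.41  1.57  0.    1.16 -1.34]
567.7,-254.5,80 [ 0.009 -0.011  0.124]  0.6 rows
567.7,-254.5,47 [ 0.    -0.     0.132]  0.7 rows
```

>>> {"fn": "play_rows", "kwargs": {
  "targets": [
    {"slide":[0.011,-0.01,0.08],"turn":[0,0,0],"hand":0},
    {"slide":[0.011,-0.01,0.16],"turn":[0,0,0],"hand":0},
    {"slide":[0.011,-0.01,0.25],"turn":[0,0,0],"hand":0},
    {"slide":[0.011,-0.01,0.25],"turn":[0,0,0],"hand":0},
    {"slide":[0.011,-0.01,0.25],"turn":[0,0,0],"hand":0.5},
    {"slide":[0.011,-0.01,0.25],"turn":[0,0,0],"hand":0.5},
    {"slide":[0.011,-0.01,0.25],"turn":[0,0,0],"hand":0.5},
    {"slide":[0.011,-0.01,0.25],"turn":[0,0,0],"hand":0.5},
    {"slide":[0.011,-0.01,0.25],"turn":[0,0,0],"hand":0.5},
    {"slide":[0.011,-0.01,0.25],"turn":[0,0,0],"hand":0.5}
  ]
}}

```text
time_s: 26.8
position: [567.6, -254.7, 48.9]
tool_rot: [[-0.665, 0.746, 0.003], [0.746, 0.665, -0.003], [-0.004, 0.001, -1.0]]
ft_force: [-1.4, -0.3, 6.3]
grip_width: 0.68
gripper_force: 43.1
```

```bash
python3 go.py 567.7,-254.5,205 440,-260,205 358,-100,205 350,120,205 472.4,311.9,205 472.4,311.9,110; python3 look.py p3.png side 320 240 90 75 8
```

```text
t 26.8 p [ 567.6 -254.7   48.9] yaw_y 41.72 z [ 0.003 -0.003 -1.   ] F [-1.4 -0.3  6.3] w 0.68 gf 43.1 j [-0.61  0.49  1.6  -0.    1.04 -1.34]
567.7,-254.5,205 [-0.002  0.001 -0.624]  3.1 rows
440,-260,205 [ 0.323 -0.396 -0.002]  2.6 rows
358,-100,205 [ 0.696  0.181 -0.003]  3.6 rows
350,120,205 [ 0.678  0.562 -0.002]  4.4 rows
472.4,311.9,205 [ 0.247  0.876 -0.   ]  4.6 rows
472.4,311.9,110 [ 0.002 -0.     0.38 ]  1.9 rows
```

View pics/p3.png

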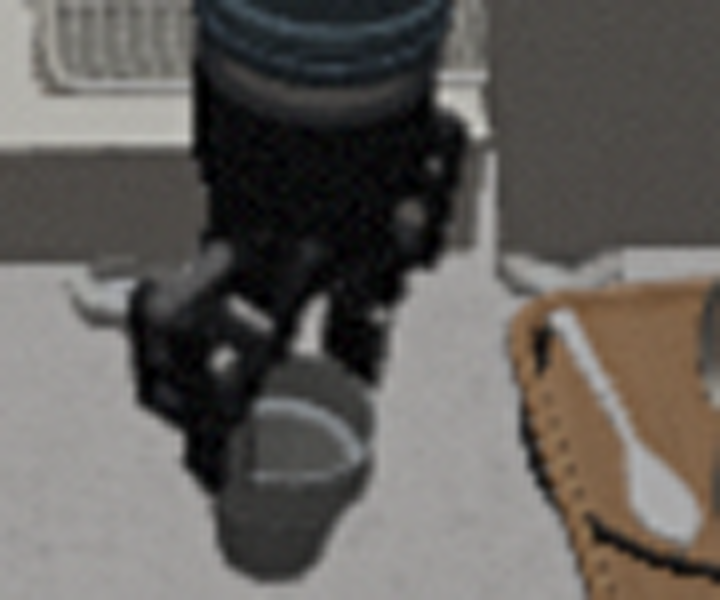

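The crop shows the medium cup gripped at its collar. The near tip at (215,490) stands above the shoulder line, and the cup is upright. I'll carry it to the rack.

>>> {"fn": "play_rows", "kwargs": {
  "targets": [
    {"slide":[0,0,-0.1],"turn":[0,0,0],"hand":0.5},
    {"slide":[0,0,-0.25],"turn":[0,0,0],"hand":0.5},
    {"slide":[0,0,-0.42],"turn":[0,0,0],"hand":0.5},
    {"slide":[0,0,-0.56],"turn":[0,0,0],"hand":0.5},
    {"slide":[0,0,-0.63],"turn":[0,0,0],"hand":0.5},
    {"slide":[0,0,-0.63],"turn":[0,0,0],"hand":0.5}
  ]
}}

```text
time_s: 27.45
position: [568.2, -254.8, 208.6]
tool_rot: [[-0.665, 0.746, 0.007], [0.746, 0.665, -0.005], [-0.008, 0.002, -1.0]]
ft_force: [-0.5, -0.4, -1.9]
grip_width: 0.676
gripper_force: 43.7
```

>>> {"fn": "play_rows", "kwargs": {
  "targets": [
    {"slide":[0.32,-0.4,0],"turn":[0,0,0],"hand":0.5},
    {"slide":[0.32,-0.4,0],"turn":[0,0,0],"hand":0.5},
    {"slide":[0.32,-0.4,0],"turn":[0,0,0],"hand":0.5},
    {"slide":[0.32,-0.4,0],"turn":[0,0,0],"hand":0.5}
  ]
}}

```text
time_s: 27.85
position: [434.7, -259.6, 202.0]
tool_rot: [[-0.664, 0.748, -0.003], [0.748, 0.664, 0.002], [0.004, -0.001, -1.0]]
ft_force: [0.8, -0.2, -1.4]
grip_width: 0.674
gripper_force: 43.8
```

>>> {"fn": "play_rows", "kwargs": {
  "targets": [
    {"slide":[0.7,0.18,0],"turn":[0,0,0],"hand":0.5},
    {"slide":[0.7,0.18,0],"turn":[0,0,0],"hand":0.5},
    {"slide":[0.7,0.18,0],"turn":[0,0,0],"hand":0.5},
    {"slide":[0.7,0.18,0],"turn":[0,0,0],"hand":0.5},
    {"slide":[0.7,0.18,0],"turn":[0,0,0],"hand":0.5}
  ]
}}

```text
time_s: 28.35
position: [353.9, -96.5, 202.6]
tool_rot: [[-0.668, 0.744, -0.001], [0.744, 0.668, 0.002], [0.002, 0.0, -1.0]]
ft_force: [-0.6, -0.9, -1.7]
grip_width: 0.679
gripper_force: 43.8
```

>>> {"fn": "play_rows", "kwargs": {
  "targets": [
    {"slide":[0.68,0.56,0],"turn":[0,0,0],"hand":0.5},
    {"slide":[0.68,0.56,0],"turn":[0,0,0],"hand":0.5},
    {"slide":[0.68,0.56,0],"turn":[0,0,0],"hand":0.5},
    {"slide":[0.68,0.56,0],"turn":[0,0,0],"hand":0.5},
    {"slide":[0.68,0.56,0],"turn":[0,0,0],"hand":0.5},
    {"slide":[0.68,0.56,0],"turn":[0,0,0],"hand":0.5}
  ]
}}

```text
time_s: 28.95
position: [346.9, 122.6, 203.5]
tool_rot: [[-0.669, 0.743, -0.0], [0.743, 0.669, 0.001], [0.001, 0.0, -1.0]]
ft_force: [0.3, -0.9, -1.0]
grip_width: 0.678
gripper_force: 43.8
```

>>> {"fn": "play_rows", "kwargs": {
  "targets": [
    {"slide":[0.25,0.87,0],"turn":[0,0,0],"hand":0.5},
    {"slide":[0.25,0.87,0],"turn":[0,0,0],"hand":0.5},
    {"slide":[0.25,0.87,0],"turn":[0,0,0],"hand":0.5},
    {"slide":[0.25,0.87,0],"turn":[0,0,0],"hand":0.5},
    {"slide":[0.25,0.87,0],"turn":[0,0,0],"hand":0.5},
    {"slide":[0.25,0.87,0.1],"turn":[0,0,0],"hand":0.5},
    {"slide":[0.25,0.87,0.2],"turn":[0,0,0],"hand":0.5},
    {"slide":[0.25,0.87,0.3],"turn":[0,0,0],"hand":0.5},
    {"slide":[0.25,0.87,0.3],"turn":[0,0,0],"hand":0.5},
    {"slide":[0.25,0.87,0.3],"turn":[0,0,0],"hand":0.5}
  ]
}}

```text
time_s: 29.95
position: [468.2, 310.8, 128.3]
tool_rot: [[-0.665, 0.747, -0.001], [0.747, 0.665, -0.001], [0.0, -0.001, -1.0]]
ft_force: [0.3, -0.6, -0.6]
grip_width: 0.679
gripper_force: 43.9
```

```bash
python3 go.py 472.4,311.3,80 472.4,311.3,72
```

```text
t 29.95 p [468.2 310.8 128.3] yaw_y 41.65 z [-0.001 -0.001 -1.   ] F [ 0.3 -0.6 -0.6] w 0.679 gf 43.9 j [ 0.37  0.27  1.73 -0.    1.15 -0.35]
472.4,311.3,80 [-0.01   0.014  0.193]  1.0 rows
472.4,311.3,72 [-0.     0.     0.032]  0.2 rows
```

>>> {"fn": "play_rows", "kwargs": {
  "targets": [
    {"slide":[-0.011,0.012,0.03],"turn":[0,0,0],"hand":0.5},
    {"slide":[-0.011,0.012,0.06],"turn":[0,0,0],"hand":0.5},
    {"slide":[-0.011,0.012,0.1],"turn":[0,0,0],"hand":0.5},
    {"slide":[-0.011,0.012,0.14],"turn":[0,0,0],"hand":0.5},
    {"slide":[-0.011,0.012,0.17],"turn":[0,0,0],"hand":0.5},
    {"slide":[-0.011,0.012,0.2],"turn":[0,0,0],"hand":0.5},
    {"slide":[-0.011,0.012,0.222],"turn":[0,0,0],"hand":0.5},
    {"slide":[-0.011,0.012,0.222],"turn":[0,0,0],"hand":0.5},
    {"slide":[-0.011,0.012,0.222],"turn":[0,0,0],"hand":0.5}
  ]
}}

```text
time_s: 30.85
position: [471.8, 311.6, 73.3]
tool_rot: [[-0.665, 0.746, 0.0], [0.746, 0.665, -0.0], [-0.0, 0.0, -1.0]]
ft_force: [0.3, 0.5, -1.1]
grip_width: 0.681
gripper_force: 43.9
```

>>> {"fn": "play_rows", "kwargs": {
  "targets": [
    {"slide":[0,0,0.006],"turn":[0,0,0],"hand":0.5},
    {"slide":[0,0,0.012],"turn":[0,0,0],"hand":0.5},
    {"slide":[0,0,0.012],"turn":[0,0,0],"hand":0.5}
  ]
}}

```text
time_s: 31.15
position: [471.6, 311.4, 70.3]
tool_rot: [[-0.665, 0.746, -0.0], [0.746, 0.665, -0.0], [-0.0, -0.0, -1.0]]
ft_force: [-0.9, -1.2, -0.3]
grip_width: 0.676
gripper_force: 44.0
```

>>> {"fn": "play_rows", "kwargs": {
  "targets": [
    {"slide":[0,-0.002,0.005],"turn":[0,0,0],"hand":0.5},
    {"slide":[0,-0.002,0.01],"turn":[0,0,0],"hand":0.5},
    {"slide":[0,-0.002,0.014],"turn":[0,0,0],"hand":0.5},
    {"slide":[0,-0.002,0.014],"turn":[0,0,0],"hand":0.5}
  ]
}}

```text
time_s: 31.55
position: [471.3, 311.1, 67.2]
tool_rot: [[-0.666, 0.746, -0.0], [0.746, 0.666, -0.0], [-0.0, -0.0, -1.0]]
ft_force: [-2.3, -2.2, 5.0]
grip_width: 0.677
gripper_force: 44.5
```

>>> {"fn": "play_rows", "kwargs": {
  "targets": [
    {"slide":[-0.002,-0.004,0.004],"turn":[0,0,0],"hand":0.5},
    {"slide":[-0.002,-0.004,0.004],"turn":[0,0,0],"hand":0.5},
    {"slide":[-0.002,-0.004,0.004],"turn":[0,0,0],"hand":0.2},
    {"slide":[-0.002,-0.004,0.004],"turn":[0,0,0],"hand":0.1},
    {"slide":[-0.002,-0.004,0.004],"turn":[0,0,0],"hand":0},
    {"slide":[-0.002,-0.004,0.004],"turn":[0,0,0],"hand":0},
    {"slide":[-0.002,-0.004,-0.05],"turn":[0,0,0],"hand":0},
    {"slide":[-0.002,-0.004,-0.15],"turn":[0,0,0],"hand":0},
    {"slide":[-0.002,-0.004,-0.3],"turn":[0,0,0],"hand":0},
    {"slide":[-0.002,-0.004,-0.45],"turn":[0,0,0],"hand":0}
  ]
}}

```text
time_s: 32.55
position: [470.6, 310.0, 181.0]
tool_rot: [[-0.665, 0.747, -0.001], [0.747, 0.665, -0.0], [0.0, -0.001, -1.0]]
ft_force: [0.2, -0.1, -0.2]
grip_width: 1.0
gripper_force: 0.0
```

>>> {"fn": "play_rows", "kwargs": {
  "targets": [
    {"slide":[0,0,-0.11],"turn":[0,0,0],"hand":0},
    {"slide":[0,0,-0.11],"turn":[0,0,0],"hand":0},
    {"slide":[0,0,-0.11],"turn":[0,0,0],"hand":0}
  ]
}}

```text
time_s: 32.85
position: [471.3, 310.4, 208.2]
tool_rot: [[-0.665, 0.746, 0.002], [0.746, 0.665, 0.001], [-0.001, 0.002, -1.0]]
ft_force: [0.8, -0.0, -0.8]
grip_width: 0.998
gripper_force: 0.0
```

```bash
python3 go.py 350,120,205 358,-80,205 398,-200,205 398,-200,120 398,-200,54
```

```text
t 32.85 p [471.3 310.4 208.2] yaw_y 41.71 z [ 0.002  0.001 -1.   ] F [ 0.8 -0.  -0.8] w 0.998 gf 0.0 j [ 0.37  0.18  1.66  0.    1.31 -0.36]
350,120,205 [-0.245 -0.869  0.011]  4.5 rows
358,-80,205 [-0.618 -0.508 -0.001]  4.0 rows
398,-200,205 [-0.465 -0.2   -0.   ]  2.5 rows
398,-200,120 [ 0.    -0.001  0.34 ]  1.7 rows
398,-200,54 [ 0.    -0.001  0.264]  1.3 rows
```

>>> {"fn": "play_rows", "kwargs": {
  "targets": [
    {"slide":[-0.245,-0.87,0.01],"turn":[0,0,0],"hand":0},
    {"slide":[-0.245,-0.87,0.01],"turn":[0,0,0],"hand":0},
    {"slide":[-0.245,-0.87,0.01],"turn":[0,0,0],"hand":0},
    {"slide":[-0.245,-0.87,0.01],"turn":[0,0,0],"hand":0},
    {"slide":[-0.245,-0.87,0.01],"turn":[0,0,0],"hand":0},
    {"slide":[-0.245,-0.87,0.01],"turn":[0,0,0],"hand":0}
  ]
}}

```text
time_s: 33.45
position: [346.9, 117.9, 202.8]
tool_rot: [[-0.663, 0.749, -0.003], [0.749, 0.663, -0.001], [0.001, -0.003, -1.0]]
ft_force: [0.2, 0.5, -0.2]
grip_width: 0.998
gripper_force: 0.0
```

>>> {"fn": "play_rows", "kwargs": {
  "targets": [
    {"slide":[-0.62,-0.51,0],"turn":[0,0,0],"hand":0},
    {"slide":[-0.62,-0.51,0],"turn":[0,0,0],"hand":0},
    {"slide":[-0.62,-0.51,0],"turn":[0,0,0],"hand":0},
    {"slide":[-0.62,-0.51,0],"turn":[0,0,0],"hand":0},
    {"slide":[-0.62,-0.51,0],"turn":[0,0,0],"hand":0},
    {"slide":[-0.62,-0.51,0],"turn":[0,0,0],"hand":0}
  ]
}}

```text
time_s: 34.05
position: [357.0, -81.5, 203.5]
tool_rot: [[-0.662, 0.749, -0.002], [0.749, 0.662, 0.002], [0.002, -0.0, -1.0]]
ft_force: [-0.2, 0.6, 0.2]
grip_width: 0.999
gripper_force: 0.0
```

>>> {"fn": "play_rows", "kwargs": {
  "targets": [
    {"slide":[-0.465,-0.2,0],"turn":[0,0,0],"hand":0},
    {"slide":[-0.465,-0.2,0],"turn":[0,0,0],"hand":0},
    {"slide":[-0.465,-0.2,0],"turn":[0,0,0],"hand":0},
    {"slide":[-0.465,-0.2,0.15],"turn":[0,0,0],"hand":0},
    {"slide":[-0.465,-0.2,0.32],"turn":[0,0,0],"hand":0},
    {"slide":[-0.465,-0.2,0.32],"turn":[0,0,0],"hand":0},
    {"slide":[-0.465,-0.2,0.32],"turn":[0,0,0],"hand":0},
    {"slide":[-0.465,-0.2,0.32],"turn":[0,0,0],"hand":0}
  ]
}}

```text
time_s: 34.85
position: [398.8, -200.7, 126.2]
tool_rot: [[-0.667, 0.745, 0.002], [0.745, 0.667, -0.002], [-0.003, 0.0, -1.0]]
ft_force: [-0.5, -0.7, 0.3]
grip_width: 1.001
gripper_force: 0.0
```

```bash
python3 rim.py 558,218.5,20,82 519,261,24.7,82 473,312,29,82; python3 go.py 398,-200,90 398,-200,54
```

```text
table 1.0
558,218.5,20,82 centre [558.3 218.6  20.1] rimz 80.3 tilt deg [ 0.3 -1. ] 58
519,261,24.7,82 centre [519.3 262.2  24.8] rimz 80.1 tilt deg [-1.8 -2. ] 72
473,312,29,82 centre [473.8 312.2  29.3] rimz 80.1 tilt deg [-0.7 -2. ] 88
t 34.9 p [ 398.9 -201.2  126.5] yaw_y 41.8 z [ 0.003 -0.002 -1.   ] F [-0.4  0.5  0.5] w 0.998 gf 0.0 j [-0.73  0.01  2.02  0.    1.11 -1.46]
398,-200,90 [0.006 0.    0.146]  0.7 rows
398,-200,54 [ 0.001 -0.     0.144]  0.7 rows
```

>>> {"fn": "play_rows", "kwargs": {
  "targets": [
    {"slide":[0.006,0,0.07],"turn":[0,0,0],"hand":0},
    {"slide":[0.006,0,0.14],"turn":[0,0,0],"hand":0},
    {"slide":[0.006,0,0.18],"turn":[0,0,0],"hand":0},
    {"slide":[0.006,0,0.22],"turn":[0,0,0],"hand":0},
    {"slide":[0.006,0,0.22],"turn":[0,0,0],"hand":0}
  ]
}}

```text
time_s: 35.4
position: [396.1, -199.5, 68.9]
tool_rot: [[-0.665, 0.746, -0.001], [0.746, 0.665, 0.001], [0.001, -0.0, -1.0]]
ft_force: [-0.5, 0.2, -0.3]
grip_width: 0.996
gripper_force: 0.0
```

>>> {"fn": "play_rows", "kwargs": {
  "targets": [
    {"slide":[0,0,0.03],"turn":[0,0,0],"hand":0},
    {"slide":[0,0,0.066],"turn":[0,0,0],"hand":0},
    {"slide":[0,0,0.066],"turn":[0,0,0],"hand":0.4},
    {"slide":[0,0,0.066],"turn":[0,0,0],"hand":0.4},
    {"slide":[0,0,0.066],"turn":[0,0,0],"hand":0.4},
    {"slide":[0,0,0.066],"turn":[0,0,0],"hand":0.4},
    {"slide":[0,0,0.066],"turn":[0,0,0],"hand":0.4},
    {"slide":[0,0,0.066],"turn":[0,0,0],"hand":0.4}
  ]
}}

```text
time_s: 36.2
position: [396.2, -199.7, 52.8]
tool_rot: [[-0.665, 0.747, -0.0], [0.747, 0.665, -0.0], [0.0, -0.0, -1.0]]
ft_force: [0.4, -1.3, -1.0]
grip_width: 0.785
gripper_force: 44.9
```

```bash
python3 go.py 398,-200,215 358,-80,215 350,120,215 421,369,215 421,369,140; python3 look.py p4.png side 245 230 90 75 8
```

```text
t 36.2 p [ 396.2 -199.7   52.8] yaw_y 41.71 z [-0. -0. -1.] F [ 0.4 -1.3 -1. ] w 0.785 gf 44.9 j [-0.74  0.15  2.06 -0.    0.94 -1.46]
398,-200,215 [-0.005  0.005 -0.649]  3.2 rows
358,-80,215 [ 0.465  0.2   -0.   ]  2.5 rows
350,120,215 [ 0.619  0.508 -0.   ]  4.0 rows
421,369,215 [ 0.555  0.875 -0.   ]  5.2 rows
421,369,140 [-0.   0.   0.3]  1.5 rows
```

View pics/p4.png

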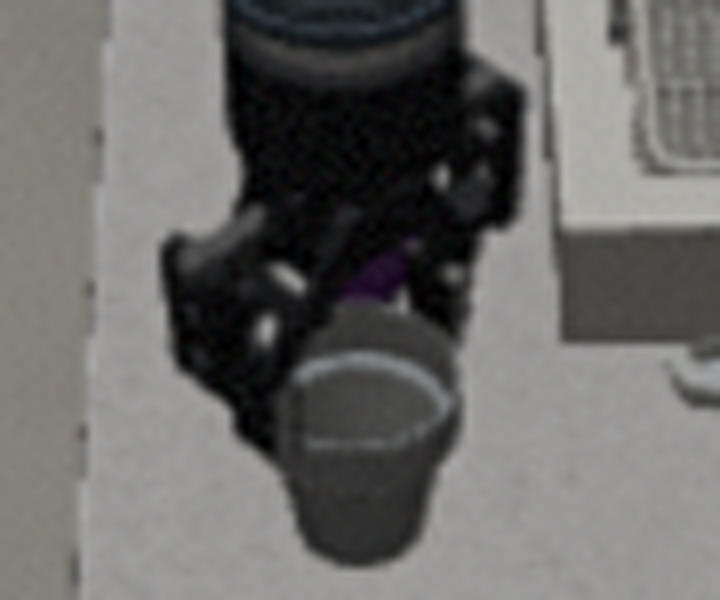

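The crop shows the large cup gripped level across the collar, with tips at (265,450) and (460,330) above the shoulder. The purple cup behind it is untouched.

>>> {"fn": "play_rows", "kwargs": {
  "targets": [
    {"slide":[0,0,-0.1],"turn":[0,0,0],"hand":0.4},
    {"slide":[0,0,-0.25],"turn":[0,0,0],"hand":0.4},
    {"slide":[0,0,-0.42],"turn":[0,0,0],"hand":0.4},
    {"slide":[0,0,-0.57],"turn":[0,0,0],"hand":0.4},
    {"slide":[0,0,-0.65],"turn":[0,0,0],"hand":0.4},
    {"slide":[0,0,-0.65],"turn":[0,0,0],"hand":0.4}
  ]
}}

```text
time_s: 36.85
position: [397.9, -201.2, 218.7]
tool_rot: [[-0.665, 0.746, 0.005], [0.746, 0.665, -0.005], [-0.007, 0.001, -1.0]]
ft_force: [-0.5, -0.6, -2.4]
grip_width: 0.783
gripper_force: 45.9
```

>>> {"fn": "play_rows", "kwargs": {
  "targets": [
    {"slide":[0.46,0.2,0],"turn":[0,0,0],"hand":0.4},
    {"slide":[0.46,0.2,0],"turn":[0,0,0],"hand":0.4},
    {"slide":[0.46,0.2,0],"turn":[0,0,0],"hand":0.4},
    {"slide":[0.46,0.2,0],"turn":[0,0,0],"hand":0.4}
  ]
}}

```text
time_s: 37.25
position: [355.2, -77.5, 213.3]
tool_rot: [[-0.668, 0.744, -0.003], [0.744, 0.668, 0.002], [0.003, -0.0, -1.0]]
ft_force: [0.1, -0.3, -1.1]
grip_width: 0.784
gripper_force: 45.9
```

>>> {"fn": "play_rows", "kwargs": {
  "targets": [
    {"slide":[0.62,0.51,0],"turn":[0,0,0],"hand":0.4},
    {"slide":[0.62,0.51,0],"turn":[0,0,0],"hand":0.4},
    {"slide":[0.62,0.51,0],"turn":[0,0,0],"hand":0.4},
    {"slide":[0.62,0.51,0],"turn":[0,0,0],"hand":0.4},
    {"slide":[0.62,0.51,0],"turn":[0,0,0],"hand":0.4},
    {"slide":[0.62,0.51,0],"turn":[0,0,0],"hand":0.4}
  ]
}}

```text
time_s: 37.85
position: [348.6, 120.9, 214.2]
tool_rot: [[-0.669, 0.743, -0.002], [0.743, 0.669, -0.001], [0.001, -0.002, -1.0]]
ft_force: [0.2, -0.6, -0.7]
grip_width: 0.785
gripper_force: 46.0
```

>>> {"fn": "play_rows", "kwargs": {
  "targets": [
    {"slide":[0.56,0.88,0],"turn":[0,0,0],"hand":0.4},
    {"slide":[0.56,0.88,0],"turn":[0,0,0],"hand":0.4},
    {"slide":[0.56,0.88,0],"turn":[0,0,0],"hand":0.4},
    {"slide":[0.56,0.88,0],"turn":[0,0,0],"hand":0.4},
    {"slide":[0.56,0.88,0],"turn":[0,0,0],"hand":0.4},
    {"slide":[0.56,0.88,0],"turn":[0,0,0],"hand":0.4},
    {"slide":[0.56,0.88,0.12],"turn":[0,0,0],"hand":0.4},
    {"slide":[0.56,0.88,0.24],"turn":[0,0,0],"hand":0.4},
    {"slide":[0.56,0.88,0.3],"turn":[0,0,0],"hand":0.4},
    {"slide":[0.56,0.88,0.3],"turn":[0,0,0],"hand":0.4}
  ]
}}

```text
time_s: 38.85
position: [419.6, 368.0, 137.2]
tool_rot: [[-0.663, 0.748, -0.005], [0.748, 0.663, -0.003], [0.001, -0.006, -1.0]]
ft_force: [-0.8, -0.7, -0.9]
grip_width: 0.786
gripper_force: 46.1
```

```bash
python3 go.py 420.5,369.5,110 420.5,369.5,70
```

```text
t 38.85 p [419.6 368.  137.2] yaw_y 41.55 z [-0.005 -0.003 -1.   ] F [-0.8 -0.7 -0.9] w 0.786 gf 46.1 j [ 0.51  0.25  1.73 -0.    1.17 -0.22]
420.5,369.5,110 [0.002 0.007 0.109]  0.5 rows
420.5,369.5,70 [-0.     0.001  0.16 ]  0.8 rows
```

>>> {"fn": "play_rows", "kwargs": {
  "targets": [
    {"slide":[0,0.003,0.04],"turn":[0,0,0],"hand":0.4},
    {"slide":[0,0.003,0.08],"turn":[0,0,0],"hand":0.4},
    {"slide":[0,0.003,0.08],"turn":[0,0,0],"hand":0.4},
    {"slide":[0,0.003,0.08],"turn":[0,0,0],"hand":0.4}
  ]
}}

```text
time_s: 39.25
position: [420.9, 371.4, 120.6]
tool_rot: [[-0.665, 0.746, 0.0], [0.746, 0.665, 0.0], [-0.0, 0.0, -1.0]]
ft_force: [1.2, -0.0, -0.5]
grip_width: 0.782
gripper_force: 46.1
```

```bash
python3 go.py 420.5,369.5,90 420.5,369.5,68
```

```text
t 39.25 p [420.9 371.4 120.6] yaw_y 41.71 z [ 0.  0. -1.] F [ 1.2 -0.  -0.5] w 0.782 gf 46.1 j [ 0.51  0.27  1.73 -0.    1.14 -0.22]
420.5,369.5,90 [-0.004 -0.006  0.122]  0.6 rows
420.5,369.5,68 [ 0.    -0.     0.088]  0.4 rows
```

>>> {"fn": "play_rows", "kwargs": {
  "targets": [
    {"slide":[-0.004,-0.006,0.03],"turn":[0,0,0],"hand":0.4},
    {"slide":[-0.004,-0.006,0.07],"turn":[0,0,0],"hand":0.4},
    {"slide":[-0.004,-0.006,0.11],"turn":[0,0,0],"hand":0.4},
    {"slide":[-0.004,-0.006,0.15],"turn":[0,0,0],"hand":0.4},
    {"slide":[-0.004,-0.006,0.18],"turn":[0,0,0],"hand":0.4},
    {"slide":[-0.004,-0.006,0.205],"turn":[0,0,0],"hand":0.4},
    {"slide":[-0.004,-0.006,0.205],"turn":[0,0,0],"hand":0.4},
    {"slide":[-0.004,-0.006,0.205],"turn":[0,0,0],"hand":0.4}
  ]
}}

```text
time_s: 40.05
position: [419.8, 369.2, 68.6]
tool_rot: [[-0.665, 0.746, -0.001], [0.746, 0.665, -0.001], [0.0, -0.002, -1.0]]
ft_force: [-2.4, -1.6, -2.0]
grip_width: 0.783
gripper_force: 46.1
```

>>> {"fn": "play_rows", "kwargs": {
  "targets": [
    {"slide":[0,0,0.006],"turn":[0,0,0],"hand":0.4},
    {"slide":[0,0,0.012],"turn":[0,0,0],"hand":0.4},
    {"slide":[0,0,0.012],"turn":[0,0,0],"hand":0.4}
  ]
}}

```text
time_s: 40.35
position: [419.8, 369.0, 66.3]
tool_rot: [[-0.666, 0.746, -0.001], [0.746, 0.666, -0.001], [-0.0, -0.002, -1.0]]
ft_force: [-3.9, -4.2, 1.8]
grip_width: 0.784
gripper_force: 46.4
```

Side force points along −x/−y, so I'll ease that way by about 1.5 mm and keep lowering.

>>> {"fn": "play_rows", "kwargs": {
  "targets": [
    {"slide":[0,-0.007,0],"turn":[0,0,0],"hand":0.4},
    {"slide":[0,-0.007,0.005],"turn":[0,0,0],"hand":0.4},
    {"slide":[0,-0.007,0.01],"turn":[0,0,0],"hand":0.4},
    {"slide":[0,-0.007,0.015],"turn":[0,0,0],"hand":0.4},
    {"slide":[0,-0.007,0.015],"turn":[0,0,0],"hand":0.4}
  ]
}}

```text
time_s: 40.85
position: [419.2, 368.4, 62.7]
tool_rot: [[-0.665, 0.746, 0.0], [0.746, 0.665, -0.0], [-0.0, 0.0, -1.0]]
ft_force: [-1.6, -2.0, 4.2]
grip_width: 0.785
gripper_force: 46.7
```

Seated at the expected height. I'll release, rise and back away clear of the rack.

>>> {"fn": "play_rows", "kwargs": {
  "targets": [
    {"slide":[0,-0.002,0.003],"turn":[0,0,0],"hand":0.4},
    {"slide":[0,-0.002,0.003],"turn":[0,0,0],"hand":0.2},
    {"slide":[0,-0.002,0.003],"turn":[0,0,0],"hand":0.1},
    {"slide":[0,-0.002,0.003],"turn":[0,0,0],"hand":0},
    {"slide":[0,-0.002,0.003],"turn":[0,0,0],"hand":0},
    {"slide":[0,-0.002,-0.04],"turn":[0,0,0],"hand":0},
    {"slide":[0,-0.002,-0.12],"turn":[0,0,0],"hand":0},
    {"slide":[0,-0.002,-0.25],"turn":[0,0,0],"hand":0},
    {"slide":[0,-0.002,-0.4],"turn":[0,0,0],"hand":0},
    {"slide":[0,-0.002,-0.55],"turn":[0,0,0],"hand":0}
  ]
}}

```text
time_s: 41.85
position: [418.4, 368.0, 201.7]
tool_rot: [[-0.665, 0.746, 0.0], [0.746, 0.665, 0.0], [0.0, 0.0, -1.0]]
ft_force: [0.4, 0.8, -0.1]
grip_width: 1.0
gripper_force: 0.0
```

>>> {"fn": "play_rows", "kwargs": {
  "targets": [
    {"slide":[-0.55,-0.87,-0.05],"turn":[0,0,0],"hand":0},
    {"slide":[-0.55,-0.87,-0.05],"turn":[0,0,0],"hand":0},
    {"slide":[-0.55,-0.87,-0.05],"turn":[0,0,0],"hand":0},
    {"slide":[-0.55,-0.87,-0.05],"turn":[0,0,0],"hand":0},
    {"slide":[-0.55,-0.87,-0.05],"turn":[0,0,0],"hand":0},
    {"slide":[-0.55,-0.87,-0.05],"turn":[0,0,0],"hand":0},
    {"slide":[-0.55,-0.87,-0.05],"turn":[0,0,0],"hand":0}
  ]
}}

```text
time_s: 42.55
position: [348.2, 119.7, 213.3]
tool_rot: [[-0.663, 0.749, 0.003], [0.749, 0.663, 0.0], [-0.002, 0.002, -1.0]]
ft_force: [-0.5, 0.2, -0.6]
grip_width: 0.998
gripper_force: 0.0
```

>>> {"fn": "play_rows", "kwargs": {
  "targets": [
    {"slide":[-0.62,-0.51,0],"turn":[0,0,0],"hand":0},
    {"slide":[-0.62,-0.51,0],"turn":[0,0,0],"hand":0},
    {"slide":[-0.62,-0.51,0],"turn":[0,0,0],"hand":0},
    {"slide":[-0.62,-0.51,0],"turn":[0,0,0],"hand":0},
    {"slide":[-0.62,-0.51,0],"turn":[0,0,0],"hand":0},
    {"slide":[-0.62,-0.51,0],"turn":[0,0,0],"hand":0},
    {"slide":[-0.62,-0.51,0],"turn":[0,0,0],"hand":0}
  ]
}}

```text
time_s: 43.25
position: [356.1, -78.4, 212.2]
tool_rot: [[-0.667, 0.745, -0.0], [0.745, 0.667, 0.001], [0.001, 0.0, -1.0]]
ft_force: [-0.1, 0.5, 0.0]
grip_width: 0.996
gripper_force: 0.0
```

```bash
python3 rim.py 558,218.5,20,82 519,261,24.7,82 473,312,29,82 421.5,370,33.6,82; python3 go.py; python3 look.py fin.png top 100 170 440 140 1; python3 - <<'E'
from h import *
a=dict(np.load("top0.npz"))["image"];b=dict(np.load("last_top.npz"))["image"]
cv2.imwrite("pics/fin.png",np.vstack([cv2.resize(b[190:300,130:530],None,fx=2,fy=2,interpolation=cv2.INTER_CUBIC),cv2.resize(b[190:285,130:240],None,fx=3.5,fy=3.5,interpolation=cv2.INTER_CUBIC)[:, :].copy() if 0 else cv2.copyMakeBorder(cv2.resize(b[195:290,130:240],None,fx=4,fy=4,interpolation=cv2.INTER_CUBIC)[:380],0,0,0,360,cv2.BORDER_CONSTANT)])[:,:,::-1])
for n,(u,v) in dict(jug=(491,270),timer=(288,271),purple=(330,276)).items():
    print(n,"diff",np.abs(a[v-22:v+23,u-22:u+23].astype(int)-b[v-22:v+23,u-22:u+23]).mean().round(1))
E
```

```text
table -0.64
558,218.5,20,82 centre [558.1 218.4  20.1] rimz 81.2 tilt deg [-2.2 -0.8] 63
519,261,24.7,82 centre [519.2 261.9  24.7] rimz 81.3 tilt deg [-3.1  0.3] 80
473,312,29,82 centre [473.8 312.1  29.3] rimz 80.0 tilt deg [ 0.2 -0.1] 92
421.5,370,33.6,82 centre [423.  368.5  33.6] rimz 80.7 tilt deg [1.1 0.4] 110
t 43.3 p [356.  -78.1 212.1] yaw_y 41.88 z [-0.     0.001 -1.   ] F [1.1 0.1 0.2] w 1.002 gf 0.0 j [-0.55 -0.32  2.11  0.    1.35 -1.28]
jug diff 4.3
timer diff 21.1
purple diff 41.3
```

View pics/fin.png

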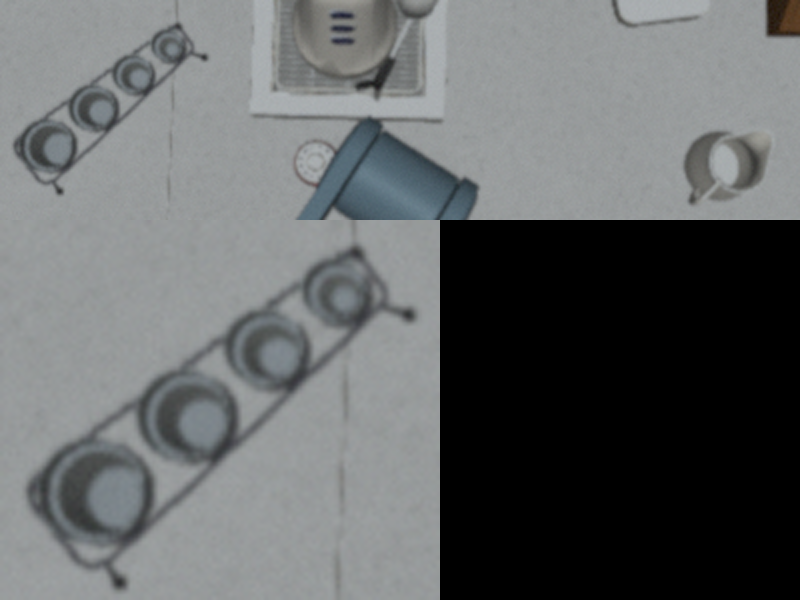

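The picture shows all four cups in their rings in size order, with rims at about 81–82 mm and level. The timer is at (288,271) and the jug at (491,270), both unmoved; the arm only hides part of the view there. I'll hand it in.

```bash
python3 -c "
from workcell import r
print(r.close_job())"
```

```text
the job is handed in; nothing more can be done
None
```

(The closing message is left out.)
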